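Set up the die plate and its slug feed

TASK

Get the stamping station ready: push the round steel die across the dark steel plate, under the low strip lamp, until it drops into the shallow round nest and sits flat, and push the brass slug down the sloped chute until it rests against the stop at the bottom. Slide both, in either order, without lifting them; do not bump the lamp, and leave the other things where they are.

Things in the scene. Friction and masses are not known exactly. Their poses are not given: they have to be found in the camera images.
- die_center (a point): centre of the loose die: a plain upright steel cylinder, 40 mm diameter, 26 mm tall (this point is 13 mm above its underside), about 0.25 kg, standing on the plate 90 to 130 mm from the nest, on the robot's side of the lamp. z is its axis.
- nest (a point): centre of the mouth of the nest, level with the plate's top: a round flat pocket with a bright floor, 46 mm diameter, 6 mm deep. With the die seated, die_center is 7 mm above this point. Axes are the plate's: x away from the robot, z up. In this frame the plate spans x -220 to +80 mm, y -110 to +110 mm; the die starts at x -128 to -90, y -28 to +28 mm.
- lamp: fixed low strip lamp over the plate; same origin and axes as the plate. A white tube, 16 mm diameter, along y from -60 to +105 mm, its axis at x = 56 mm, z = 124 mm (102 mm free above the plate), on a 14 mm post at y = +98 mm. It is in the way of an upright gripper behind the die at the nest; one leaning back to the robot about 30 degrees from vertical gets in beneath. Not to be bumped.
- slug_center (a point): centre of the loose brass slug: an upright plain cylinder, 36 mm diameter, 24 mm tall (this point is 12 mm from its foot, along its axis), about 0.2 kg, standing on the chute floor. It stays where it is left: friction holds it on the slope. z is its axis, square to the chute floor.
- stop (a point): foot of the stop's upper face, on the chute floor, mid-width. Axes are the chute's: x down the chute (away from the robot, 15 degrees below level), z square to its floor. The floor runs from x -192 mm to 0, 44 mm wide between walls 6 mm thick, 10 mm high; stop 16 mm high, 8 mm thick. A slug against the stop has its centre at x -18, z +12 mm; it starts at x -162 to -102 mm.
- nut: bystander: loose hexagon nut, 24 mm across flats, 14 mm tall, on the plate near its left corner on the robot's side; origin at its underside
- collar: bystander: loose brass ring, 32 mm diameter, 12 mm tall, on the plate near its right edge; origin at its underside
- jar: bystander: small green glass jar, 54 mm diameter, 62 mm tall, beyond the plate; origin at its underside
- hammer: bystander: hammer, 200 mm long, on the bench right of the chute; origin at its underside
- pin: bystander: wooden block 100 x 50 x 18 mm on the bench left of the plate; origin at its underside
- pliers: bystander: pliers with yellow handles, 140 mm long, 16 mm high, on the bench at the right; origin at their underside
- file: bystander: handled tool 170 mm long, on the bench at the left; origin at its underside
- bed: the fixed dark steel plate, 300 mm (x) by 220 mm (y), 14 mm thick, lying on the bench; origin at the centre of its underside, x away from the robot. The nest is at x = +70 mm, y = 0.
Mind the look-alikes: they are no part of the job. What is shaped like the part that bears die_center but red is not meant. What is shaped like the part that bears slug_center but purple is not meant.

How it is judged:
By the outcome, as a careful person would: the job done as asked, in the order asked, and still so for the second after the job is handed in, with the robot touching nothing.
It also fails if it takes over 54 s, if anything falls off the work surface, if the arm or the gripper's body presses on something with over 40 N, if the wrist force passes 120 N, or if a joint passes its speed limit or range.

ROBOT

A 6-joint arm with a two-finger parallel gripper is mounted at the origin on the work surface. World frame = base frame: x ahead of the robot, y to its left, z up, the work surface at z = 0. Lengths are in m, angles in rad, forces in N, time in s.
With the tool pointing down it reaches from about 0.3 to 0.825 m from the base axis. Payload 5.4 kg.
Tool frame: the origin (TCP) lies where the fingers leave the gripper's body, on its centre line; the fingertips stand 88 mm ahead of it and the grasp point (between the pads) lies 69 mm ahead of it; z points along the fingers, x is the direction in which the jaws open and shut, and the axes are right-handed (so a half turn about z gives the same grasp; the last joint's range is limited). The gripper opens to 92 mm and grips with 3 to 60 N. Pads are 20 mm wide; open, the fingers measure 128 mm over their backs; the gripper's body (75 mm by 189 mm) begins 69 mm behind the grasp point.
Start: joints at [0.964, 0.158, 1.597, -0, 1.386, -0.21], TCP at [0.222, 0.53, 0.303] pointing down, gripper open.
Joint ranges: [-2.91, 2.91], [-0.94, 2.29], [0.18, 2.7], [-1.29, 4.43], [0.17, 2.64], [-3, 3]. Speed limits (rad/s): [2.57, 2.57, 3.14, 3.14, 3.14, 3.14].

INTERFACE

Orientations are given as a rotation vector (axis times angle).
In Python, from bench import manip gives the robot as it stands. The module is installed in compiled form; this text tells all that it offers.
- The arm moves only by the tool play_rows, never from a script. Its argument "moves" is a list of rows, each an object of numbers: "tx", "ty", "tz": the shift along the tool's x, y, z in units of 40 mm (1.0 is 40 mm); "turn": the turn about the tool's z in units of 5 degrees (1.0 is 5 degrees). A call has exactly 10 rows; each row is the pose to reach, as a shift and turn from the pose commanded when the call began, along the tool's axes at that moment; what a row does not reach only later rows make up. A row lasts 1/8 s, in which the tool goes at most 62.5 mm and 10.7 degrees, less where a joint would pass 70% of its speed; a pose out of reach is approached as far as the arm can. A call with a gripper value outside its range is refused whole. "gripper" is the gripper's target within -1 to 1 (shut at 1, half-way at 0, fully open at -1), set as the call begins (left out, the last holds). The fingers move at their own pace and stop on an object; the grip force is fixed at half the most. Time passes only in rows, so rows that repeat a pose let the fingers close, or fill a call up. It gives the time, the measured TCP pose, the force and the opening at its end, in the units of the state.
- manip.observe(): the state, without advancing time (a new reading comes with each control period).
- manip.snapshot(name): name is "scene" or "top" or "wrist"; returns the picture (384x512x3 uint8, blue, green, red); there is no depth.
- manip.camera_params(name): a dict with "vertical_fov" (degrees; the focal length in pixels is half the picture's height over the tangent of half this angle, whatever the lens; pixels are square), "cx", "cy" (the principal point, pixels), "rvec" (rotation vector, rad) and "tvec" (3), from world to camera coordinates, as OpenCV has them; the wrist camera has in their place "hand_eye" (4x4, takes a point from camera to tool coordinates, whose origin is the TCP and whose axes are the tool frame's). Camera axes: x right, y down, z forward; pixel columns grow to the right and rows downward; lengths in m; the calibration is good to about 2 mm. A picture is of the moment at which its call begins: read the wrist's pose just before it. camera_params takes no time and is no camera call.
- manip.hand_in(): hands the job in, once; it reports no verdict.
The state is a dict: "time": time; "qpos": joint angles; "joint_velocities": joint speeds; "joint_efforts": joint torques, N m; "tool_pos": TCP position; "ee_rot": TCP orientation; "force": force on the tool from outside, world axes, zero at the start; "moment": the same for the moment, N m; "finger_gap": finger opening in m.
Only numpy, scipy, OpenCV 4.12 (cv2) and the standard library are available. Lean on these libraries where they do the work, as an engineer would, in place of code of your own. Each camera call takes 0.05 s, during which the arm holds its last target.

## Working session

There is one attempt and no reset: what is moved stays moved. The work goes in short steps, Python scripts to look and compute and a tool call to move; the robot and the scene stay as the last step left them, time stands still between calls to the robot, and variables do not carry over. Pictures are saved under pics/ and viewed, and the job is handed in when it is done.

Besides the shell and the picture viewer there is one more tool, called by a JSON object that holds its "method" and its "body". play_rows: Moves the arm, as the interface text tells. Its arguments: {"type":"object","properties":{"moves":{"type":"array","items":{"type":"object","properties":{"tx":{"type":"number"},"ty":{"type":"number"},"tz":{"type":"number"},"turn":{"type":"number"}}}},"gripper":{"type":"number"}},"required":["moves"]}

```bash
mkdir -p pics; python3 - <<'E'
from bench import manip
import cv2,numpy as np
print(manip.observe())
for n in ["scene","top","wrist"]:
    print(n,manip.camera_params(n))
    cv2.imwrite(f"pics/{n}0.png",manip.snapshot(n))
E
```

```text
{'time': 0.0, 'qpos': array([ 9.63911322e-01,  1.59070328e-01,  1.59822768e+00, -1.14842131e-05,
        1.38619490e+00, -2.10118257e-01]), 'joint_velocities': array([ 0.001496  ,  0.00120716, -0.00018633, -0.00060861,  0.00127198,
       -0.00226524]), 'joint_efforts': array([-1.02119531e-03, -3.85571659e+01, -3.22106516e+01,  7.00003118e-02,
        3.77658277e-02, -1.54759359e-04]), 'tool_pos': array([0.22196259, 0.52992754, 0.30170909]), 'ee_rot': array([ 2.61508934,  1.73966802, -0.00276826]), 'force': array([-0.23154538,  0.91960434,  0.13475704]), 'moment': array([-0.02048679,  0.03763024,  0.03009413]), 'finger_gap': 0.09170509091775787}
scene {'vertical_fov': 49.64044197928836, 'cx': 250.27062762507424, 'cy': 190.82330265999823, 'rvec': array([ 2.05493444,  1.46184471, -0.55290951]), 'tvec': array([-0.18677978, -0.35699796,  1.54398709])}
top {'vertical_fov': 52.301623100825914, 'cx': 262.3153887201489, 'cy': 189.00636543680397, 'rvec': array([ 2.15275746, -2.12255608,  0.18970763]), 'tvec': array([0.01298804, 0.55602481, 1.26651622])}
wrist {'vertical_fov': 66.71870751651164, 'cx': 256.7455984901502, 'cy': 189.2843266853406, 'hand_eye': array([[ 9.99999150e-01,  1.25390839e-03, -3.56862680e-04,
        -6.59424207e-06],
       [-1.10666859e-03,  9.61140546e-01,  2.76057288e-01,
        -7.68987965e-02],
       [ 6.89145742e-04, -2.76056658e-01,  9.61141117e-01,
        -8.23920222e-02],
       [ 0.00000000e+00,  0.00000000e+00,  0.00000000e+00,
         1.00000000e+00]])}
```

View pics/scene0.png

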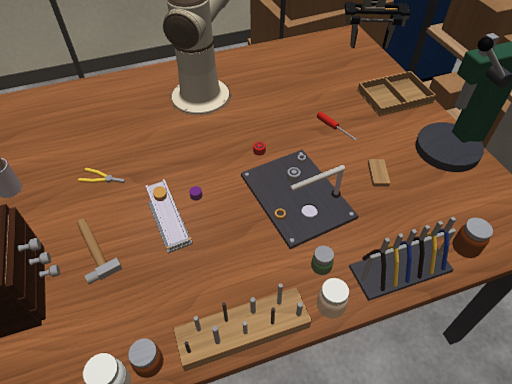

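View pics/top0.png

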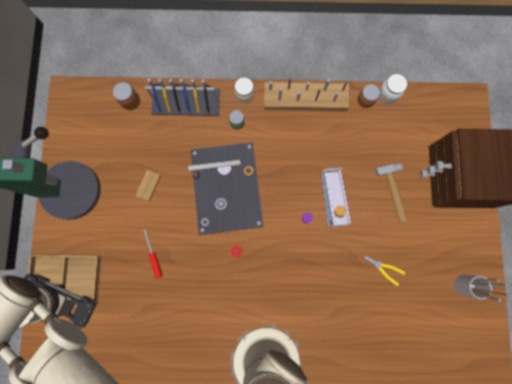

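View pics/wrist0.png

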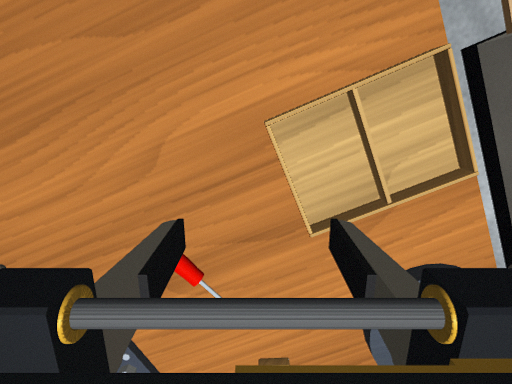

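The views show the plate (top ~(227,188)), the die as a grey ring at top (221,204), the slug as an orange disc at top (340,211), and the red and purple decoys off to the side. I'll zoom in for precise pixels.

```bash
python3 - <<'E'
import cv2
t=cv2.imread("pics/top0.png");s=cv2.imread("pics/scene0.png")
cv2.imwrite("pics/tz1.png",cv2.resize(t[130:250,180:280],None,fx=5,fy=5,interpolation=cv2.INTER_CUBIC))
cv2.imwrite("pics/tz2.png",cv2.resize(t[155:240,290:360],None,fx=7,fy=7,interpolation=cv2.INTER_CUBIC))
cv2.imwrite("pics/sz1.png",cv2.resize(s[135:255,235:365],None,fx=5,fy=5,interpolation=cv2.INTER_CUBIC))
cv2.imwrite("pics/sz2.png",cv2.resize(s[170:260,135:215],None,fx=6,fy=6,interpolation=cv2.INTER_CUBIC))
E
```

```text
(no output)
```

View pics/tz1.png

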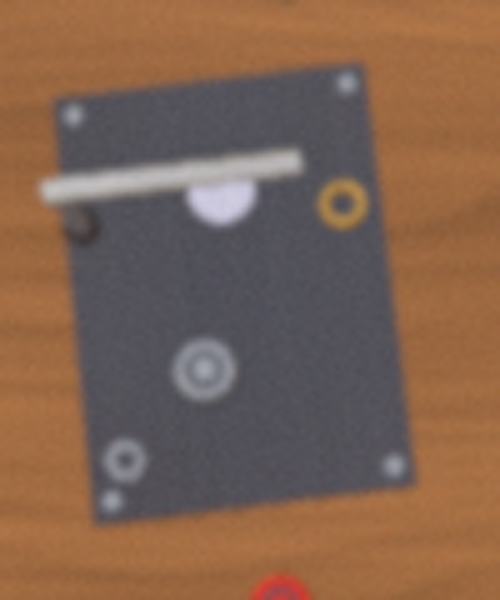

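View pics/tz2.png

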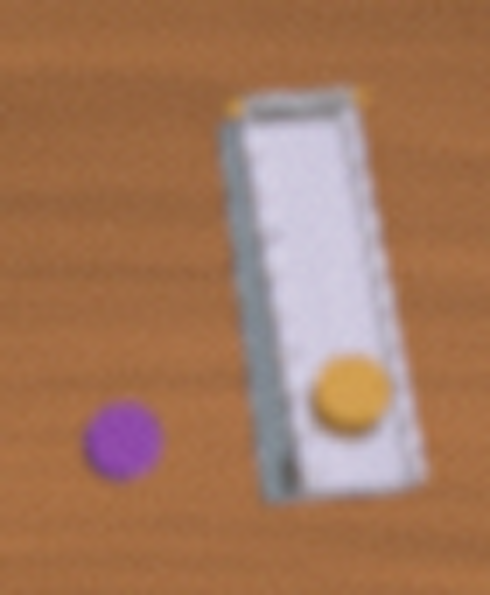

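View pics/sz1.png

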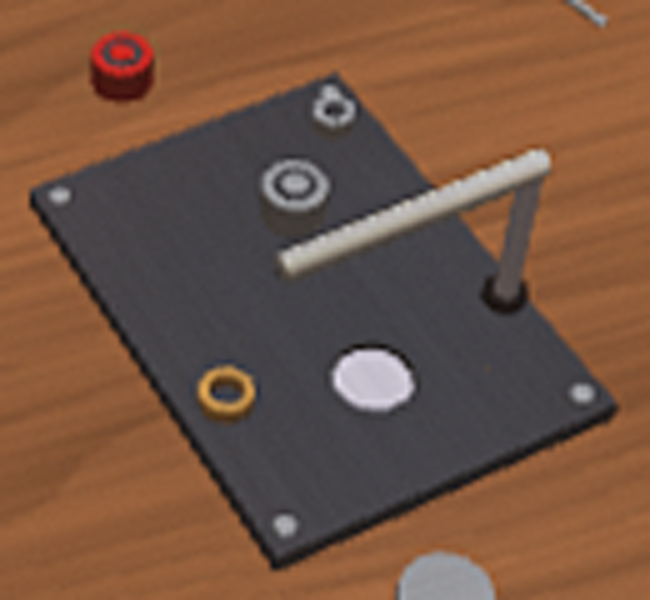

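View pics/sz2.png

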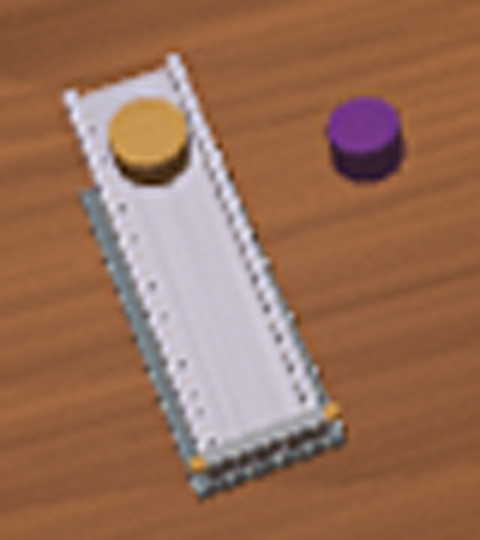

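```bash
cat > h.py <<'E'
import numpy as np,cv2
from bench import manip
def cam(n):
    p=manip.camera_params(n);R=cv2.Rodrigues(p['rvec'])[0];t=np.array(p['tvec'])
    f=192/np.tan(np.radians(p['vertical_fov'])/2)
    return R,t,f,p['cx'],p['cy']
def ray(n,uv):
    R,t,f,cx,cy=cam(n)
    d=R.T@np.array([(uv[0]-cx)/f,(uv[1]-cy)/f,1]);return -R.T@t,d/np.linalg.norm(d)
def onz(n,uv,z):
    c,d=ray(n,uv);return c+d*(z-c[2])/d[2]
def tri(a,b):
    c1,d1=ray('top',a);c2,d2=ray('scene',b)
    A=np.stack([d1,-d2],1);s=np.linalg.lstsq(A,c2-c1,rcond=None)[0]
    p,q=c1+s[0]*d1,c2+s[1]*d2
    return (p+q)/2,np.linalg.norm(p-q)
def proj(n,P):
    R,t,f,cx,cy=cam(n);p=R@P+t;return np.array([f*p[0]/p[2]+cx,f*p[1]/p[2]+cy])
def Z(uv,x0,y0,k): return ((uv[0]+.5)/k-.5+x0,(uv[1]+.5)/k-.5+y0)
E
python3 - <<'E'
from h import *
np.set_printoptions(precision=4,suppress=True)
t1=lambda u:Z(u,180,130,5);t2=lambda u:Z(u,290,155,7);s1=lambda u:Z(u,235,135,5);s2=lambda u:Z(u,135,170,6)
T=[(57,101),(365,62),(415,486),(96,524)];S=[(615,407),(276,558),(32,192),(335,72)]
for f,n,L in((t1,'top',T),(s1,'scene',S)):
    P=np.array([onz(n,f(u),.014) for u in L]);c=P.mean(0)
    dx=(P[0]+P[1]-P[2]-P[3])/2;dy=(P[0]+P[3]-P[1]-P[2])/2
    print(n,P[:,:2].tolist(),'c',c,'len',np.linalg.norm(dx),np.linalg.norm(dy),'yaw',np.degrees(np.arctan2(dx[1],dx[0])),np.degrees(np.arctan2(-dy[0],dy[1])))
    y=np.arctan2(dx[1],dx[0]);print(' nest',c[:2]+.07*np.array([np.cos(y),np.sin(y)]))
print('nest scene',onz('scene',s1((373,380)),.008))
print('die',onz('top',t1((204,370)),.04),onz('scene',s1((295,185)),.04))
print('die tri',tri(t1((204,370)),s1((295,185))))
print('slug',tri(t2((352,395)),s2((149,131))))
print('gold',tri(t2((235,104)),s2((198,463))),tri(t2((360,95)),s2((331,411))))
print('walltop R',tri(t2((425,480)),s2((70,97))));print('walltop L',tri(t2((300,490)),s2((175,60))))
print('collar',onz('scene',s1((227,388)),.026),'nut',onz('scene',s1((333,108)),.028),onz('top',t1((125,460)),.028))
E
```

```text
top [[0.6966354139936486, 0.2717585125936201], [0.7283700442364518, 0.056949126154961574], [0.43150490270623487, 0.017896612765528848], [0.4029256818952093, 0.2326463327138011]] c [0.5649 0.1448 0.014 ] len 0.29786255246144133 0.2168863680068909 yaw 7.53948058557138 7.992577751501393
 nest [0.6343 0.154 ]
scene [[0.7034647100423889, 0.2728906607847905], [0.7326274781526163, 0.05757674785374123], [0.4398529030505368, 0.01757707319906862], [0.4054969408062975, 0.2329560118136122]] c [0.5704 0.1453 0.014 ] len 0.2980629184784986 0.2176757689077482 yaw 7.705983887454916 8.389524843191126
 nest [0.6397 0.1546]
nest scene [0.6373 0.1565 0.008 ]
die [0.5052 0.1606 0.04  ] [0.51   0.1597 0.04  ]
die tri (array([0.506 , 0.1614, 0.0353]), np.float64(0.000666231204369358))
slug (array([ 0.4824, -0.2321,  0.0732]), np.float64(0.0020020755138209436))
gold (array([ 0.6311, -0.2195,  0.0098]), np.float64(0.05735241562829407)) (array([ 0.6368, -0.2151,  0.0534]), np.float64(0.058653000548422214))
walltop R (array([ 0.4439, -0.2648,  0.068 ]), np.float64(0.005277263335808622))
walltop L (array([ 0.4379, -0.2102,  0.0671]), np.float64(0.0020164354681744857))
collar [0.6276 0.0707 0.026 ] nut [0.4475 0.2122 0.028 ] [0.4452 0.2128 0.028 ]
```

{"method": "play_rows", "body": {"moves": [{"tx": -0.7, "ty": 1.2, "turn": -0.6}, {"tx": -1.4, "ty": 2.4, "turn": -1.2}, {"tx": -2.1, "ty": 3.6, "turn": -1.8}, {"tx": -2.8, "ty": 4.8, "turn": -2.4}, {"tx": -3.5, "ty": 6.0, "turn": -3.0}, {"tx": -4.2, "ty": 7.2, "turn": -3.6}, {"tx": -4.9, "ty": 8.4, "turn": -4.2}, {"tx": -5.6, "ty": 9.6, "turn": -4.8}, {"tx": -6.3, "ty": 10.7, "turn": -5.5}, {"tx": -6.3, "ty": 10.7, "turn": -5.5}], "gripper": 0.6}}

```text
invalid input
```

```bash
cat >> h.py <<'E'
def wcam(s):
    p=manip.camera_params('wrist');H=np.array(p['hand_eye']);T=np.eye(4);T[:3,:3]=cv2.Rodrigues(s['ee_rot'])[0];T[:3,3]=s['tool_pos']
    W=T@H;f=192/np.tan(np.radians(p['vertical_fov'])/2);return W,f,p['cx'],p['cy']
def wonz(s,uv,z):
    W,f,cx,cy=wcam(s);d=W[:3,:3]@np.array([(uv[0]-cx)/f,(uv[1]-cy)/f,1]);c=W[:3,3];return c+d*(z-c[2])/d[2]
def wproj(s,P):
    W,f,cx,cy=wcam(s);p=W[:3,:3].T@(np.asarray(P)-W[:3,3]);return np.array([f*p[0]/p[2]+cx,f*p[1]/p[2]+cy])
def look(name):
    import pickle
    s=manip.observe();im=manip.snapshot('wrist');cv2.imwrite(f'pics/{name}.png',im);pickle.dump(s,open(f'pics/{name}.pkl','wb'))
    R=cv2.Rodrigues(s['ee_rot'])[0];print('t',s['time'],'pos',s['tool_pos'].round(4),'\nR',R.round(3),'q',s['qpos'].round(3),'F',s['force'].round(1),'gap',round(s['finger_gap'],4));return s,im
E
python3 -c "
from h import *
look('w1')"
```

```text
t 0.15 pos [0.222  0.53   0.3019] 
R [[ 0.386  0.922 -0.001]
 [ 0.922 -0.386 -0.001]
 [-0.001 -0.    -1.   ]] q [ 0.964  0.159  1.598 -0.     1.386 -0.21 ] F [-0.3  0.1  1. ] gap 0.0919
```

View pics/w1.png

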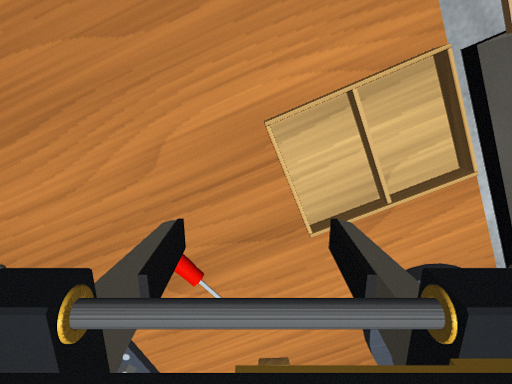

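The call was refused and the picture is unchanged, so the arm hasn't moved. I'll retry with every field filled in.

{"method": "play_rows", "body": {"moves": [{"tx": -0.7, "ty": 1.2, "tz": 0, "turn": -0.6}, {"tx": -1.4, "ty": 2.4, "tz": 0, "turn": -1.2}, {"tx": -2.1, "ty": 3.6, "tz": 0, "turn": -1.8}, {"tx": -2.8, "ty": 4.8, "tz": 0, "turn": -2.4}, {"tx": -3.5, "ty": 6.0, "tz": 0, "turn": -3.0}, {"tx": -4.2, "ty": 7.2, "tz": 0, "turn": -3.6}, {"tx": -4.9, "ty": 8.4, "tz": 0, "turn": -4.2}, {"tx": -5.6, "ty": 9.6, "tz": 0, "turn": -4.8}, {"tx": -6.3, "ty": 10.7, "tz": 0, "turn": -5.5}, {"tx": -6.3, "ty": 10.7, "tz": 0, "turn": -5.5}], "gripper": 0.6}}

```text
time: 1.45
tool_pos: [0.5209, 0.1298, 0.3024]
ee_rot: [2.132, 2.307, -0.001]
force: [-0.2, -0.3, 0.1]
finger_gap: 0.0182
```

```bash
python3 -c "
from h import *
look('w2')"
```

```text
t 1.45 pos [0.5209 0.1298 0.3024] 
R [[-0.079  0.997 -0.   ]
 [ 0.997  0.079 -0.001]
 [-0.001 -0.    -1.   ]] q [ 1.900e-02  6.000e-02  1.704e+00 -1.000e-03  1.378e+00 -1.630e+00] F [-0.2 -0.3  0.1] gap 0.0182
```

View pics/w2.png

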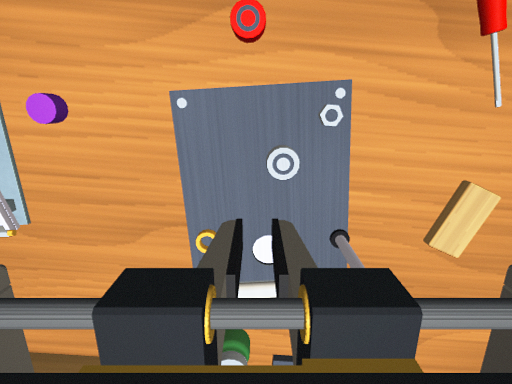

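The wrist view has up toward the robot. It shows the die at (283,163), the nut at (331,115), the nest partly behind the fingers at ~(266,249), the collar at (206,241) and the plate's near corners at (170,92) and (352,80).

```bash
python3 - <<'E'
from h import *
import pickle
np.set_printoptions(precision=4,suppress=True)
s=pickle.load(open('pics/w2.pkl','rb'))
print('die',wonz(s,(283,163),.04))
nl=wonz(s,(352,80),.014);nr=wonz(s,(170,92),.014);print(nl,nr,np.linalg.norm(nl-nr))
d=(nl-nr)[:2];print('yaw',np.degrees(np.arctan2(-d[0],d[1])))
y=np.arctan2(-d[0],d[1]);print('nest',(nl+nr)[:2]/2+.22*np.array([np.cos(y),np.sin(y)]))
print('nut',wonz(s,(331,115),.028),'collar',wonz(s,(206,241),.026))
y=np.radians(7.8)
for z in(.008,.014):print('nest px approx',wonz(s,(263,249),z))
s2=lambda u:Z(u,135,170,6);t2=lambda u:Z(u,290,155,7)
print('goldL',tri(t2((235,104)),s2((331,411))),'goldR',tri(t2((360,95)),s2((198,463))))
im=cv2.imread('pics/w2.png');cv2.imwrite('pics/w2z.png',cv2.resize(im[70:270,150:370],None,fx=3,fy=3))
E
```

```text
die [0.5076 0.1595 0.04  ]
[0.4058 0.2338 0.014 ] [0.4367 0.0171 0.014 ] 0.21893365189769293
yaw 8.124627144984167
nest [0.6391 0.1566]
nut [0.4478 0.2115 0.028 ] collar [0.6246 0.0686 0.026 ]
nest px approx [0.6396 0.1474 0.008 ]
nest px approx [0.6365 0.147  0.014 ]
goldL (array([ 0.6303, -0.1869,  0.0292]), np.float64(0.0012463439263914204)) goldR (array([ 0.6362, -0.2483,  0.0276]), np.float64(0.002311565126507742))
```

View pics/w2z.png

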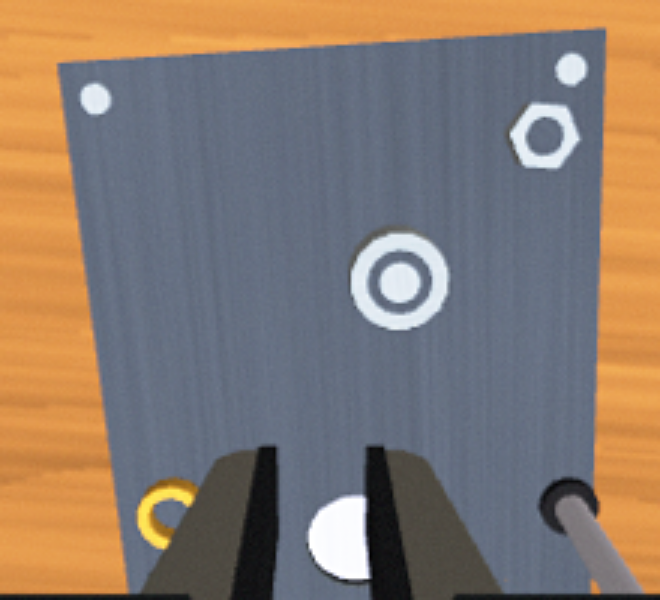

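{"method": "play_rows", "body": {"moves": [{"tx": 0, "ty": 1.2, "tz": -0.5, "turn": 0}, {"tx": 0, "ty": 2.4, "tz": -1, "turn": 0}, {"tx": 0, "ty": 3.6, "tz": -1.5, "turn": 0}, {"tx": 0, "ty": 4.8, "tz": -1.5, "turn": 0}, {"tx": 0, "ty": 6, "tz": -1.5, "turn": 0}, {"tx": 0, "ty": 7.2, "tz": -1.5, "turn": 0}, {"tx": 0, "ty": 8.4, "tz": -1.5, "turn": 0}, {"tx": 0, "ty": 9.6, "tz": -1.5, "turn": 0}, {"tx": 0, "ty": 10.5, "tz": -1.5, "turn": 0}, {"tx": 0, "ty": 10.5, "tz": -1.5, "turn": 0}], "gripper": 0.6}}

```text
time: 2.75
tool_pos: [0.861, 0.1549, 0.341]
ee_rot: [2.106, 2.29, 0.061]
force: [0.5, 0.3, 0.4]
finger_gap: 0.0183
```

```bash
python3 -c "
from h import *
s=manip.observe();R=cv2.Rodrigues(s['ee_rot'])[0];print(s['time'],s['tool_pos'].round(4),R.round(3),s['qpos'].round(3))"
```

```text
2.75 [0.861  0.1549 0.341 ] [[-0.084  0.995  0.049]
 [ 0.996  0.084  0.009]
 [ 0.005  0.049 -0.999]] [ 0.039  1.099  0.184  0.007  1.81  -1.614]
```

{"method": "play_rows", "body": {"moves": [{"tx": 0, "ty": 1.5, "tz": 0, "turn": 0}, {"tx": 0, "ty": 3, "tz": 0, "turn": 0}, {"tx": 0, "ty": 4.5, "tz": 0, "turn": 0}, {"tx": 0, "ty": 6, "tz": 0, "turn": 0}, {"tx": 0, "ty": 7.5, "tz": 0, "turn": 0}, {"tx": 0, "ty": 9, "tz": 0, "turn": 0}, {"tx": 0, "ty": 10, "tz": 0, "turn": 0}, {"tx": 0, "ty": 10, "tz": 0, "turn": 0}, {"tx": 0, "ty": 10, "tz": 0, "turn": 0}, {"tx": 0, "ty": 10, "tz": 0, "turn": 0}]}}

```text
time: 4.0
tool_pos: [0.8923, 0.1358, 0.2835]
ee_rot: [2.085, 2.266, 0.118]
force: [-0.2, -0.3, -0.8]
finger_gap: 0.0182
```

```bash
python3 -c "
from h import *
s=manip.observe();R=cv2.Rodrigues(s['ee_rot'])[0];print(s['time'],s['tool_pos'].round(4),R.round(3),s['qpos'].round(3))"
```

```text
4.0 [0.8923 0.1358 0.2835] [[-0.083  0.992  0.096]
 [ 0.996  0.082  0.016]
 [ 0.008  0.097 -0.995]] [ 0.014  1.167  0.184  0.015  1.695 -1.637]
```

{"method": "play_rows", "body": {"moves": [{"tx": 0, "ty": -1, "tz": -0.5, "turn": 0}, {"tx": 0, "ty": -2, "tz": -1, "turn": 0}, {"tx": 0, "ty": -3, "tz": -1.5, "turn": 0}, {"tx": 0, "ty": -4, "tz": -1.5, "turn": 0}, {"tx": 0, "ty": -4, "tz": -1.5, "turn": 0}, {"tx": 0, "ty": -4, "tz": -1.5, "turn": 0}, {"tx": 0, "ty": -4, "tz": -1.5, "turn": 0}, {"tx": 0, "ty": -4, "tz": -1.5, "turn": 0}, {"tx": 0, "ty": -4, "tz": -1.5, "turn": 0}, {"tx": 0, "ty": -4, "tz": -1.5, "turn": 0}]}}

```text
time: 5.25
tool_pos: [0.728, 0.1218, 0.3277]
ee_rot: [2.085, 2.266, 0.118]
force: [0.2, -0.8, 0.0]
finger_gap: 0.0183
```

```bash
python3 -c "
from h import *
s=manip.observe();R=cv2.Rodrigues(s['ee_rot'])[0];print(s['time'],s['tool_pos'].round(4),R.round(3),s['qpos'].round(3))"
```

```text
5.25 [0.728  0.1218 0.3277] [[-0.083  0.992  0.096]
 [ 0.996  0.082  0.016]
 [ 0.008  0.097 -0.995]] [-0.003  0.513  1.108  0.016  1.425 -1.658]
```

Useful result: when a commanded pose is out of reach the arm leans, and that lean carries over into the next call. I'll build it up to about 24°, which my geometry says clears the lamp by 7 mm or more.

{"method": "play_rows", "body": {"moves": [{"tx": 0, "ty": 1.5, "tz": 0, "turn": 0}, {"tx": 0, "ty": 3, "tz": 0, "turn": 0}, {"tx": 0, "ty": 4.5, "tz": 0, "turn": 0}, {"tx": 0, "ty": 6, "tz": 0, "turn": 0}, {"tx": 0, "ty": 10, "tz": 0, "turn": 0}, {"tx": 0, "ty": 15, "tz": 0, "turn": 0}, {"tx": 0, "ty": 20, "tz": 0, "turn": 0}, {"tx": 0, "ty": 30, "tz": 0, "turn": 0}, {"tx": 0, "ty": 40, "tz": 0, "turn": 0}, {"tx": 0, "ty": 40, "tz": 0, "turn": 0}]}}

```text
time: 6.5
tool_pos: [0.9055, 0.1184, 0.2893]
ee_rot: [2.061, 2.24, 0.175]
force: [0.1, 0.2, -0.5]
finger_gap: 0.0186
```

```bash
cat > st.py <<'E'
from h import *
s=manip.observe();R=cv2.Rodrigues(s['ee_rot'])[0];print(s['time'],s['tool_pos'].round(4),R.round(3).tolist(),s['qpos'].round(3),'lean',np.degrees(np.arccos(-R[2,2])).round(1),'bearing',np.degrees(np.arctan2(R[1,2],R[0,2])).round(1),'tip',(s['tool_pos']+.088*R[:,2]).round(4),'F',s['force'].round(1))
E
python3 st.py
```

```text
6.5 [0.9055 0.1184 0.2893] [[-0.084, 0.986, 0.145], [0.996, 0.081, 0.022], [0.01, 0.147, -0.989]] [-0.008  1.162  0.183  0.023  1.651 -1.658] lean 8.5 bearing 8.7 tip [0.9183 0.1204 0.2023] F [ 0.1  0.2 -0.5]
```

{"method": "play_rows", "body": {"moves": [{"tx": 0, "ty": 20, "tz": -5, "turn": 0}, {"tx": 0, "ty": 20, "tz": -5, "turn": 0}, {"tx": 0, "ty": 20, "tz": -5, "turn": 0}, {"tx": 0, "ty": 20, "tz": -5, "turn": 0}, {"tx": 0, "ty": 20, "tz": -5, "turn": 0}, {"tx": 0, "ty": 20, "tz": -5, "turn": 0}, {"tx": 0, "ty": 20, "tz": -5, "turn": 0}, {"tx": 0, "ty": 20, "tz": -5, "turn": 0}, {"tx": 0, "ty": 20, "tz": -5, "turn": 0}, {"tx": 0, "ty": 20, "tz": -5, "turn": 0}]}}

```text
time: 7.75
tool_pos: [0.9047, 0.1029, 0.3397]
ee_rot: [2.038, 2.214, 0.229]
force: [-0.3, -0.4, 0.5]
finger_gap: 0.0189
```

```bash
python3 st.py
```

```text
7.75 [0.9047 0.1029 0.3397] [[-0.084, 0.978, 0.192], [0.996, 0.08, 0.028], [0.012, 0.194, -0.981]] [-0.027  1.106  0.184  0.033  1.659 -1.675] lean 11.2 bearing 8.2 tip [0.9216 0.1053 0.2534] F [-0.3 -0.4  0.5]
```

{"method": "play_rows", "body": {"moves": [{"tx": 0, "ty": 20, "tz": 0, "turn": 0}, {"tx": 0, "ty": 20, "tz": 0, "turn": 0}, {"tx": 0, "ty": 20, "tz": 0, "turn": 0}, {"tx": 0, "ty": 20, "tz": 0, "turn": 0}, {"tx": 0, "ty": 20, "tz": 0, "turn": 0}, {"tx": 0, "ty": 20, "tz": 0, "turn": 0}, {"tx": 0, "ty": 20, "tz": 0, "turn": 0}, {"tx": 0, "ty": 20, "tz": 0, "turn": 0}, {"tx": 0, "ty": 20, "tz": 0, "turn": 0}, {"tx": 0, "ty": 20, "tz": 0, "turn": 0}]}}

```text
time: 9.0
tool_pos: [0.9266, 0.0954, 0.3092]
ee_rot: [2.013, 2.186, 0.282]
force: [0.6, -0.3, -0.6]
finger_gap: 0.0185
```

{"method": "play_rows", "body": {"moves": [{"tx": 0, "ty": 20, "tz": 0, "turn": 0}, {"tx": 0, "ty": 20, "tz": 0, "turn": 0}, {"tx": 0, "ty": 20, "tz": 0, "turn": 0}, {"tx": 0, "ty": 20, "tz": 0, "turn": 0}, {"tx": 0, "ty": 20, "tz": 0, "turn": 0}, {"tx": 0, "ty": 20, "tz": 0, "turn": 0}, {"tx": 0, "ty": 20, "tz": 0, "turn": 0}, {"tx": 0, "ty": 20, "tz": 0, "turn": 0}, {"tx": 0, "ty": 20, "tz": 0, "turn": 0}, {"tx": 0, "ty": 20, "tz": 0, "turn": 0}]}}

```text
time: 10.25
tool_pos: [0.9402, 0.0905, 0.3055]
ee_rot: [1.987, 2.158, 0.334]
force: [0.5, 0.1, 0.0]
finger_gap: 0.0185
```

```bash
python3 st.py
```

```text
10.25 [0.9402 0.0905 0.3055] [[-0.084, 0.954, 0.288], [0.996, 0.077, 0.037], [0.013, 0.291, -0.957]] [-0.044  1.152  0.184  0.05   1.515 -1.692] lean 16.9 bearing 7.3 tip [0.9656 0.0938 0.2213] F [0.5 0.1 0. ]
```

{"method": "play_rows", "body": {"moves": [{"tx": 0, "ty": 20, "tz": 0, "turn": 0}, {"tx": 0, "ty": 20, "tz": 0, "turn": 0}, {"tx": 0, "ty": 20, "tz": 0, "turn": 0}, {"tx": 0, "ty": 20, "tz": 0, "turn": 0}, {"tx": 0, "ty": 20, "tz": 0, "turn": 0}, {"tx": 0, "ty": 20, "tz": 0, "turn": 0}, {"tx": 0, "ty": 20, "tz": 0, "turn": 0}, {"tx": 0, "ty": 20, "tz": 0, "turn": 0}, {"tx": 0, "ty": 20, "tz": 0, "turn": 0}, {"tx": 0, "ty": 20, "tz": 0, "turn": 0}]}}

```text
time: 11.5
tool_pos: [0.9487, 0.0871, 0.3196]
ee_rot: [1.96, 2.128, 0.384]
force: [-0.1, -0.4, -0.1]
finger_gap: 0.0182
```

{"method": "play_rows", "body": {"moves": [{"tx": 0, "ty": 20, "tz": 0, "turn": 0}, {"tx": 0, "ty": 20, "tz": 0, "turn": 0}, {"tx": 0, "ty": 20, "tz": 0, "turn": 0}, {"tx": 0, "ty": 20, "tz": 0, "turn": 0}, {"tx": 0, "ty": 20, "tz": 0, "turn": 0}, {"tx": 0, "ty": 20, "tz": 0, "turn": 0}, {"tx": 0, "ty": 20, "tz": 0, "turn": 0}, {"tx": 0, "ty": 20, "tz": 0, "turn": 0}, {"tx": 0, "ty": 20, "tz": 0, "turn": 0}, {"tx": 0, "ty": 20, "tz": 0, "turn": 0}]}}

```text
time: 12.75
tool_pos: [0.9535, 0.0847, 0.3454]
ee_rot: [1.933, 2.099, 0.432]
force: [-0.3, 0.5, 0.1]
finger_gap: 0.0182
```

{"method": "play_rows", "body": {"moves": [{"tx": 0, "ty": 20, "tz": 0, "turn": 0}, {"tx": 0, "ty": 20, "tz": 0, "turn": 0}, {"tx": 0, "ty": 20, "tz": 0, "turn": 0}, {"tx": 0, "ty": 20, "tz": 0, "turn": 0}, {"tx": 0, "ty": 20, "tz": 0, "turn": 0}, {"tx": 0, "ty": 20, "tz": 0, "turn": 0}, {"tx": 0, "ty": 20, "tz": 0, "turn": 0}, {"tx": 0, "ty": 20, "tz": 0, "turn": 0}, {"tx": 0, "ty": 20, "tz": 0, "turn": 0}, {"tx": 0, "ty": 20, "tz": 0, "turn": 0}]}}

```text
time: 14.0
tool_pos: [0.955, 0.0828, 0.3789]
ee_rot: [1.906, 2.068, 0.48]
force: [0.4, 0.3, -0.3]
finger_gap: 0.0187
```

```bash
python3 st.py
```

```text
14.0 [0.955  0.0828 0.3789] [[-0.085, 0.901, 0.426], [0.996, 0.071, 0.049], [0.014, 0.429, -0.903]] [-0.057  1.081  0.184  0.074  1.439 -1.703] lean 25.4 bearing 6.5 tip [0.9925 0.0871 0.2995] F [ 0.4  0.3 -0.3]
```

```bash
cat > go.py <<'E'
from h import *
def plan(wps,zt):
    """wps: list of F xy (front-tip-centre), zt: tip centre z"""
    s=manip.observe();R=cv2.Rodrigues(s['ee_rot'])[0];P=s['tool_pos']
    for (x,y),z in zip(wps,zt):
        off=.088*R[:,2]+.010*R[:,1]
        T=np.array([x-off[0],y-off[1],z-.088*R[2,2]])
        d=R.T@(T-P)/.04
        print('F',(x,y,z),'TCP',T.round(4),'tool units',d.round(3),'dist',np.linalg.norm(T-P).round(3))
E
python3 - <<'E'
from go import *
u=np.array([.997,.078]);die=np.array([.5076,.1595]);nest=np.array([.639,.156])
st=die-.037*u;print(st, nest-.0177*u)
plan([st,st],[.19,.023])
E
```

```text
[0.470711 0.156614] [0.6213531 0.1546194]
F (np.float64(0.47071100000000005), np.float64(0.156614), 0.19) TCP [0.4242 0.1516 0.2695] tool units [  2.799 -13.002  -3.102] dist 0.546
F (np.float64(0.47071100000000005), np.float64(0.156614), 0.023) TCP [0.4242 0.1516 0.1025] tool units [  2.741 -14.793   0.669] dist 0.602
```

{"method": "play_rows", "body": {"moves": [{"tx": 0.3, "ty": -1.4, "tz": -0.35, "turn": 0}, {"tx": 0.6, "ty": -2.8, "tz": -0.7, "turn": 0}, {"tx": 0.9, "ty": -4.2, "tz": -1.05, "turn": 0}, {"tx": 1.2, "ty": -5.6, "tz": -1.4, "turn": 0}, {"tx": 1.5, "ty": -7.0, "tz": -1.7, "turn": 0}, {"tx": 1.8, "ty": -8.4, "tz": -2.0, "turn": 0}, {"tx": 2.1, "ty": -9.8, "tz": -2.3, "turn": 0}, {"tx": 2.4, "ty": -11.2, "tz": -2.7, "turn": 0}, {"tx": 2.8, "ty": -12.6, "tz": -3.0, "turn": 0}, {"tx": 2.8, "ty": -13.0, "tz": -3.1, "turn": 0}]}}

```text
time: 15.25
tool_pos: [0.422, 0.1521, 0.2686]
ee_rot: [1.906, 2.069, 0.48]
force: [-0.0, -0.2, 0.6]
finger_gap: 0.0188
```

```bash
python3 st.py; python3 - <<'E'
from go import *
look('w3')
u=np.array([.997,.078]);die=np.array([.5076,.1595])
plan([die-.037*u],[.023])
E
```

```text
15.25 [0.422  0.1521 0.2686] [[-0.085, 0.901, 0.426], [0.996, 0.071, 0.049], [0.014, 0.429, -0.903]] [ 0.063 -0.436  2.243  0.028  0.892 -1.602] lean 25.4 bearing 6.6 tip [0.4595 0.1564 0.1891] F [-0.  -0.2  0.6]
t 15.25 pos [0.422  0.1521 0.2686] 
R [[-0.085  0.901  0.426]
 [ 0.996  0.071  0.049]
 [ 0.014  0.429 -0.903]] q [ 0.063 -0.436  2.243  0.028  0.892 -1.602] F [-0.  -0.2  0.6] gap 0.0188
F (np.float64(0.47071100000000005), np.float64(0.156614), 0.023) TCP [0.4248 0.1515 0.1028] tool units [-0.101 -1.542  3.754] dist 0.162
```

View pics/w3.png

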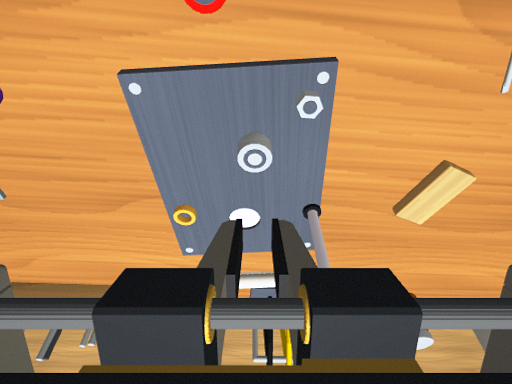

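The whole nest now shows at ~(244,217). The die is at (256,158), the nut at (310,107) and the collar at (185,215). I'll refine the positions from this view.

```bash
python3 - <<'E'
from h import *
import pickle
np.set_printoptions(precision=4,suppress=True)
s=pickle.load(open('pics/w3.pkl','rb'))
im=cv2.imread('pics/w3.png')
g=im.min(2)
n,l,st,c=cv2.connectedComponentsWithStats((g>190).astype(np.uint8))
for i in range(1,n):
    if st[i,4]>30: print(st[i],c[i])
print('die',wonz(s,(255.5,158),.04),'nest',wonz(s,(244.5,217.5),.008),wonz(s,(244.5,217.5),.014),'nut',wonz(s,(310,107),.028),'collar',wonz(s,(185,215),.026))
E
```

```text
[502  64  10  29 105] [507.6476  81.0952]
[317  72  12  12 109] [322.6147  77.3394]
[129  83  12  12 102] [134.451   88.2549]
[297  96  26  23 271] [309.3911 106.5129]
[238 144  34  28 405] [254.3556 156.9111]
[248 154  14  11 125] [254.448 158.984]
[229 208  31  19 383] [245.4752 216.4386]
[239 278  36  11 313] [256.3834 283.0192]
[417 337  17  13 153] [424.0784 342.4641]
[253 359  14   3  39] [259.6667 360.0256]
[273 359  13   4  46] [278.6957 360.6957]
die [0.5078 0.1607 0.04  ] nest [0.6404 0.1555 0.008 ] [0.634  0.1553 0.014 ] nut [0.4478 0.2124 0.028 ] collar [0.6221 0.0714 0.026 ]
```

{"method": "play_rows", "body": {"moves": [{"tx": 0, "ty": -0.3, "tz": 0.7, "turn": 0}, {"tx": 0, "ty": -0.6, "tz": 1.4, "turn": 0}, {"tx": -0.1, "ty": -0.9, "tz": 2.1, "turn": 0}, {"tx": -0.1, "ty": -1.15, "tz": 2.8, "turn": 0}, {"tx": -0.1, "ty": -1.35, "tz": 3.3, "turn": 0}, {"tx": -0.1, "ty": -1.48, "tz": 3.6, "turn": 0}, {"tx": -0.1, "ty": -1.55, "tz": 3.75, "turn": 0}, {"tx": -0.1, "ty": -1.55, "tz": 3.75, "turn": 0}, {"tx": -0.1, "ty": -1.55, "tz": 3.75, "turn": 0}, {"tx": -0.1, "ty": -1.55, "tz": 3.75, "turn": 0}]}}

```text
time: 16.55
tool_pos: [0.4333, 0.1507, 0.108]
ee_rot: [1.905, 2.067, 0.481]
force: [0.1, -0.0, -0.3]
finger_gap: 0.0186
```

```bash
python3 st.py; python3 - <<'E'
from go import *
look('w4')
u=np.array([.997,.078]);nest=np.array([.6385,.156])
plan([nest-.05*u,nest-.0177*u],[.023,.023])
E
```

```text
16.55 [0.4333 0.1507 0.108 ] [[-0.085, 0.9, 0.428], [0.996, 0.071, 0.049], [0.014, 0.43, -0.903]] [ 0.057 -0.086  2.336  0.056  0.448 -1.64 ] lean 25.5 bearing 6.5 tip [0.4709 0.155  0.0285] F [ 0.1 -0.  -0.3]
t 16.55 pos [0.4333 0.1507 0.108 ] 
R [[-0.085  0.9    0.428]
 [ 0.996  0.071  0.049]
 [ 0.014  0.43  -0.903]] q [ 0.057 -0.086  2.336  0.056  0.448 -1.64 ] F [ 0.1 -0.  -0.3] gap 0.0186
F (np.float64(0.5886499999999999), np.float64(0.1521), 0.023) TCP [0.542  0.1471 0.1024] tool units [-0.321  2.385  1.281] dist 0.109
F (np.float64(0.6208530999999999), np.float64(0.1546194), 0.023) TCP [0.5742 0.1496 0.1024] tool units [-0.326  3.114  1.628] dist 0.141
```

View pics/w4.png

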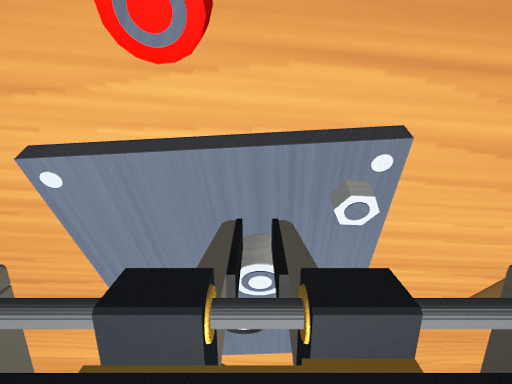

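{"method": "play_rows", "body": {"moves": [{"tx": -0.03, "ty": 0.1, "tz": 0.2, "turn": 0}, {"tx": -0.06, "ty": 0.3, "tz": 0.3, "turn": 0}, {"tx": -0.1, "ty": 0.6, "tz": 0.45, "turn": 0}, {"tx": -0.14, "ty": 0.9, "tz": 0.6, "turn": 0}, {"tx": -0.18, "ty": 1.2, "tz": 0.73, "turn": 0}, {"tx": -0.22, "ty": 1.5, "tz": 0.87, "turn": 0}, {"tx": -0.25, "ty": 1.8, "tz": 1.0, "turn": 0}, {"tx": -0.29, "ty": 2.1, "tz": 1.15, "turn": 0}, {"tx": -0.32, "ty": 2.38, "tz": 1.28, "turn": 0}, {"tx": -0.32, "ty": 2.38, "tz": 1.28, "turn": 0}]}}

```text
time: 17.85
tool_pos: [0.5428, 0.147, 0.1022]
ee_rot: [1.905, 2.067, 0.481]
force: [-0.1, 0.4, 0.3]
finger_gap: 0.0184
```

```bash
python3 st.py; python3 - <<'E'
from go import *
look('w5');cv2.imwrite('pics/s5.png',cv2.resize(manip.snapshot('scene')[120:260,220:370],None,fx=5,fy=5)[:600])
u=np.array([.997,.078]);nest=np.array([.6385,.156])
plan([nest-.0177*u],[.023])
E
```

```text
17.85 [0.5428 0.147  0.1022] [[-0.084, 0.9, 0.428], [0.996, 0.07, 0.049], [0.014, 0.43, -0.902]] [ 0.035  0.191  2.059  0.077  0.448 -1.679] lean 25.5 bearing 6.5 tip [0.5805 0.1513 0.0228] F [-0.1  0.4  0.3]
t 17.85 pos [0.5428 0.147  0.1022] 
R [[-0.084  0.9    0.428]
 [ 0.996  0.07   0.049]
 [ 0.014  0.43  -0.902]] q [ 0.035  0.191  2.059  0.077  0.448 -1.679] F [-0.1  0.4  0.3] gap 0.0184
F (np.float64(0.6208530999999999), np.float64(0.1546194), 0.023) TCP [0.5743 0.1496 0.1025] tool units [-0.006  0.744  0.337] dist 0.033
```

View pics/s5.png

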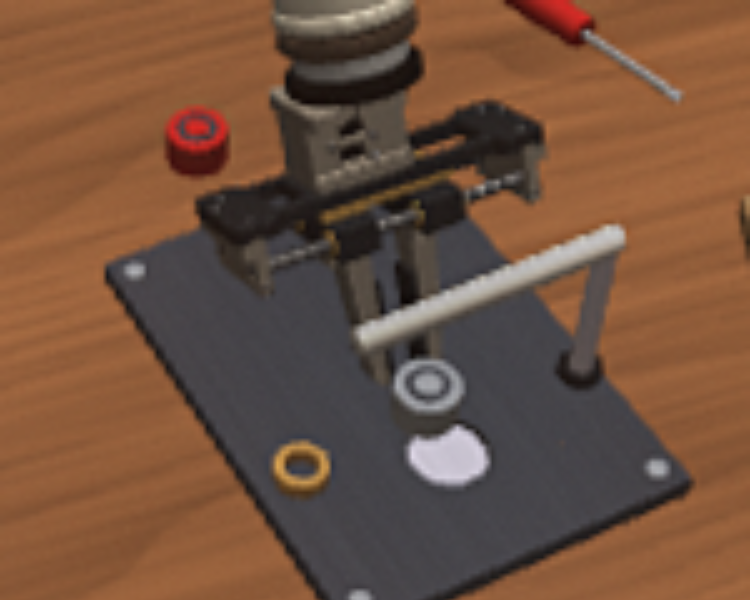

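View pics/w5.png

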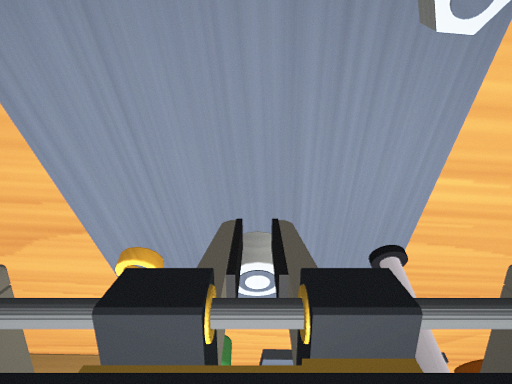

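{"method": "play_rows", "body": {"moves": [{"tx": 0, "ty": 0.08, "tz": 0.04, "turn": 0}, {"tx": 0, "ty": 0.17, "tz": 0.08, "turn": 0}, {"tx": 0, "ty": 0.26, "tz": 0.12, "turn": 0}, {"tx": 0, "ty": 0.35, "tz": 0.16, "turn": 0}, {"tx": 0, "ty": 0.44, "tz": 0.2, "turn": 0}, {"tx": 0, "ty": 0.53, "tz": 0.24, "turn": 0}, {"tx": 0, "ty": 0.61, "tz": 0.28, "turn": 0}, {"tx": 0, "ty": 0.68, "tz": 0.31, "turn": 0}, {"tx": 0, "ty": 0.74, "tz": 0.34, "turn": 0}, {"tx": 0, "ty": 0.76, "tz": 0.35, "turn": 0}]}}

```text
time: 19.2
tool_pos: [0.5749, 0.1499, 0.1019]
ee_rot: [1.906, 2.068, 0.48]
force: [-0.7, -0.3, 0.2]
finger_gap: 0.0184
```

```bash
python3 st.py; python3 - <<'E'
from go import *
cv2.imwrite('pics/s6.png',cv2.resize(manip.snapshot('scene')[130:230,250:350],None,fx=6,fy=6,interpolation=cv2.INTER_CUBIC))
E
```

```text
19.2 [0.5749 0.1499 0.1019] [[-0.085, 0.901, 0.426], [0.996, 0.071, 0.049], [0.014, 0.429, -0.903]] [ 0.039  0.264  1.97   0.071  0.466 -1.67 ] lean 25.4 bearing 6.5 tip [0.6124 0.1542 0.0224] F [-0.7 -0.3  0.2]
```

View pics/s6.png

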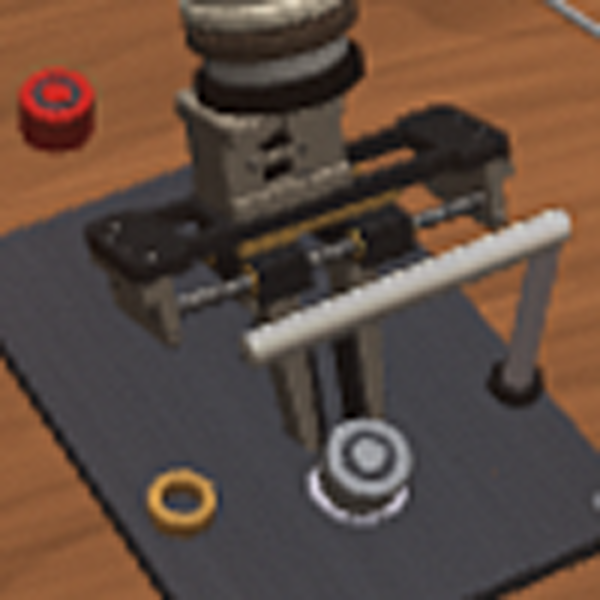

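```bash
python3 - <<'E'
from h import *
n=np.array([.6385,.156])
k=lambda p:((p-[250,130]+.5)*6-.5).round(1)
for z in(.008,.014,.034,.04):print(z,k(proj('scene',np.array([*n,z]))))
print('obs die if top z.034',onz('scene',Z((368,455),250,130,6),.034),'.04',onz('scene',Z((368,455),250,130,6),.04),'nest0',onz('scene',((448+.5)/5-.5+220,(455+.5)/5-.5+120),.008))
E
```

```text
0.008 [357.8 488.2]
0.014 [359.  480.4]
0.034 [363.1 454.1]
0.04 [364.3 446. ]
obs die if top z.034 [0.63976974 0.15791254 0.034     ] .04 [0.64390832 0.15541365 0.04      ] nest0 [0.63733038 0.15646143 0.008     ]
```

{"method": "play_rows", "body": {"moves": [{"tx": 0.03, "ty": -0.4, "tz": -0.2, "turn": 0}, {"tx": 0.1, "ty": -1.2, "tz": -0.57, "turn": 0}, {"tx": 0.17, "ty": -1.9, "tz": -0.9, "turn": 0}, {"tx": 0.25, "ty": -2.2, "tz": -1.5, "turn": 0}, {"tx": 0.3, "ty": -2.2, "tz": -2.5, "turn": 0}, {"tx": 0.35, "ty": -2.0, "tz": -3.5, "turn": 0}, {"tx": 0.4, "ty": -1.8, "tz": -4.5, "turn": 0}, {"tx": 0.4, "ty": -1.6, "tz": -5.4, "turn": 0}, {"tx": 0.4, "ty": -1.6, "tz": -5.4, "turn": 0}, {"tx": 0.4, "ty": -1.6, "tz": -5.4, "turn": 0}]}}

```text
time: 20.5
tool_pos: [0.4235, 0.1508, 0.2691]
ee_rot: [1.906, 2.068, 0.479]
force: [-0.4, 0.2, -0.6]
finger_gap: 0.0178
```

```bash
python3 st.py; python3 - <<'E'
from go import *
s,im=look('w7')
n=wproj(s,[.6385,.156,.02]);print(n);x,y=n.astype(int)
a=cv2.resize(im[max(y-70,0):y+70,x-90:x+90],None,fx=4,fy=4,interpolation=cv2.INTER_CUBIC);cv2.imwrite('pics/w7z.png',a[:600,:800])
cv2.imwrite('pics/s7.png',cv2.resize(manip.snapshot('scene')[150:230,260:350],None,fx=7,fy=7,interpolation=cv2.INTER_CUBIC))
E
```

```text
20.5 [0.4235 0.1508 0.2691] [[-0.084, 0.901, 0.426], [0.996, 0.07, 0.049], [0.014, 0.428, -0.903]] [ 0.059 -0.434  2.24   0.03   0.893 -1.606] lean 25.4 bearing 6.5 tip [0.461  0.155  0.1896] F [-0.4  0.2 -0.6]
t 20.5 pos [0.4235 0.1508 0.2691] 
R [[-0.084  0.901  0.426]
 [ 0.996  0.07   0.049]
 [ 0.014  0.428 -0.903]] q [ 0.059 -0.434  2.24   0.03   0.893 -1.606] F [-0.4  0.2 -0.6] gap 0.0178
[245.80246894 221.82385378]
```

View pics/w7z.png

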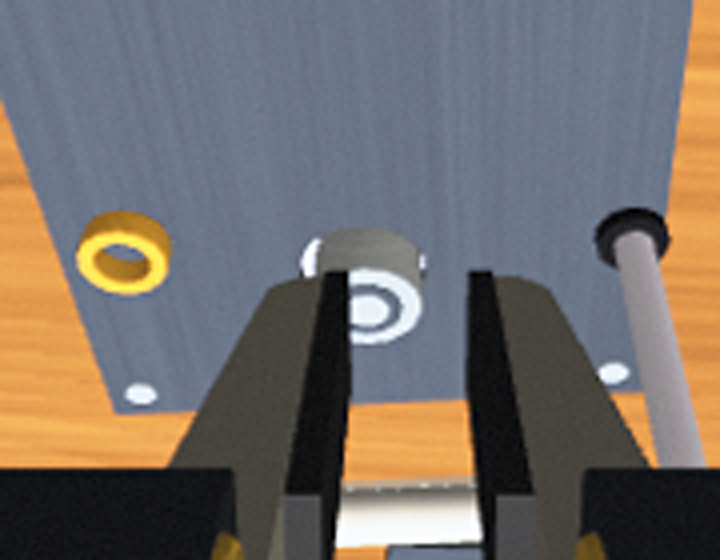

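View pics/s7.png

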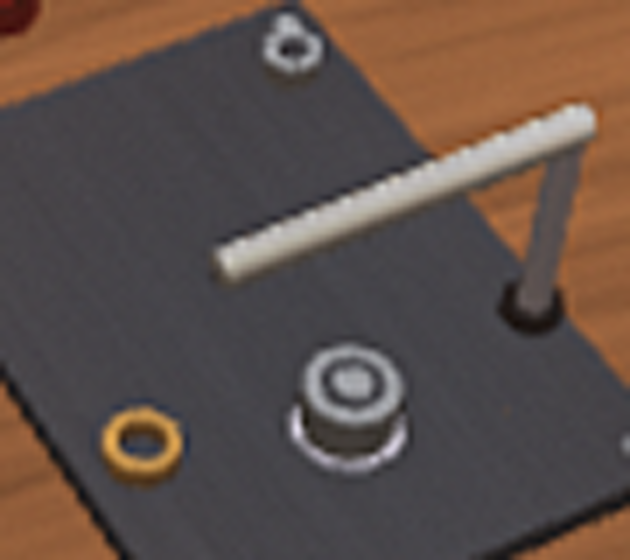

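```bash
python3 - <<'E'
from h import *
import pickle
s=pickle.load(open('pics/w7.pkl','rb'));s3=pickle.load(open('pics/w3.pkl','rb'))
a=Z((352,384),260,150,7);b=Z((367,307),155,151,4)
def tw(s,b,a):
    W,f,cx,cy=wcam(s);d1=W[:3,:3]@np.array([(b[0]-cx)/f,(b[1]-cy)/f,1]);c1=W[:3,3];c2,d2=ray('scene',a)
    k=np.linalg.lstsq(np.stack([d1,-d2],1),c2-c1,rcond=None)[0];return c1+k[0]*d1,c2+k[1]*d2
print(tw(s,b,a))
for z in(.034,.037,.04):print(z,onz('scene',a,z)[:2],wonz(s,b,z)[:2])
# reference: before push, same cameras
print(tw(s3,(255.0,158),Z((295,185),235,135,5)))
E
```

```text
(array([0.63525452, 0.15682969, 0.03353729]), array([0.63524424, 0.15677694, 0.03352254]))
0.034 [0.63557577 0.15657879] [0.63472643 0.15680327]
0.037 [0.63765889 0.15533374] [0.63130253 0.15663199]
0.04 [0.639742  0.1540887] [0.62787863 0.15646072]
(array([0.50879607, 0.16027941, 0.03858941]), array([0.5088019 , 0.16030478, 0.03859521]))
```

```bash
python3 - <<'E'
from h import *
import pickle
s=pickle.load(open('pics/w7.pkl','rb'));im=cv2.imread('pics/w7.png')
k=lambda p:((p-[155,151]+.5)*4-.5).round(1)
def cyl(c,t,rx,rear_z):
    # c centre base xyz, tilt t forward about y
    out={}
    Rt=cv2.Rodrigues(np.array([0,t,0.]))[0]
    for nm,pt in dict(toprear=[-.02,0,.026],topfront=[.02,0,.026],topL=[0,.02,.026],topR=[0,-.02,.026],botrear=[-.02,0,0]).items():
        out[nm]=k(wproj(s,c+Rt@np.array(pt)))
    return out
print('flat',cyl(np.array([.6365,.1568,.008]),0,0,0))
print('tilt',cyl(np.array([.6325,.1568,.011]),.15,0,0))
for x in(.6355,.6385):print('nest rim rear',k(wproj(s,[x-.023,.156,.014])),'front',k(wproj(s,[x+.023,.156,.014])),'L',k(wproj(s,[x,.179,.014])),'R',k(wproj(s,[x,.133,.014])))
a=im[195:240,225:265];cv2.imwrite('pics/w7zz.png',cv2.resize(a,None,fx=13,fy=13,interpolation=cv2.INTER_CUBIC)[:600])
E
```

```text
flat {'toprear': array([370.3, 272.1]), 'topfront': array([363.3, 346.1]), 'topL': array([422.4, 312.9]), 'topR': array([310.6, 307.6]), 'botrear': array([371.1, 219.4])}
tilt {'toprear': array([370. , 284.6]), 'topfront': array([363.4, 344.9]), 'topL': array([422.6, 318.5]), 'topR': array([310.3, 313.2]), 'botrear': array([371.6, 223.6])}
nest rim rear [369.4 223.1] front [361.8 308.4] L [427.4 270.3] R [303.1 264.1]
nest rim rear [368.9 229. ] front [361.3 313.6] L [426.6 275.8] R [302.9 269.7]
```

View pics/w7zz.png

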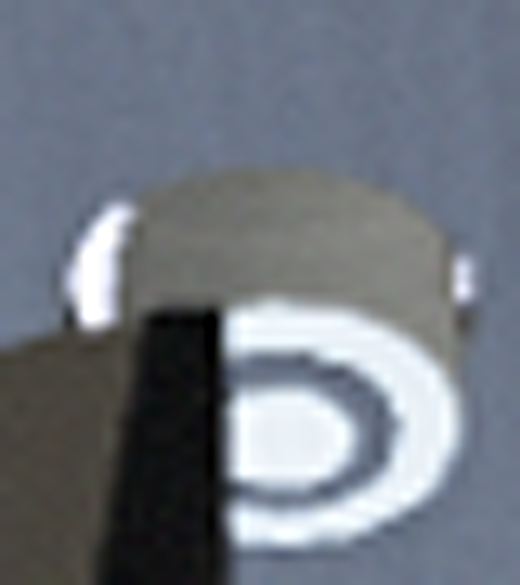

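The die checks out as seated flat: its top sits at z≈0.034, the ellipse is 76 px tall against 74 predicted flat and 60 tilted, and it hasn't shifted since. Next is the chute.

{"method": "play_rows", "body": {"moves": [{"tx": -1.1, "ty": -0.1, "tz": -0.13, "turn": 0}, {"tx": -2.2, "ty": -0.2, "tz": -0.26, "turn": 0}, {"tx": -3.3, "ty": -0.3, "tz": -0.39, "turn": 0}, {"tx": -4.4, "ty": -0.4, "tz": -0.5, "turn": 0}, {"tx": -5.5, "ty": -0.5, "tz": -0.63, "turn": 0}, {"tx": -6.6, "ty": -0.6, "tz": -0.75, "turn": 0}, {"tx": -7.7, "ty": -0.7, "tz": -0.9, "turn": 0}, {"tx": -8.8, "ty": -0.8, "tz": -1.0, "turn": 0}, {"tx": -9.5, "ty": -0.9, "tz": -1.1, "turn": 0}, {"tx": -9.5, "ty": -0.9, "tz": -1.1, "turn": 0}]}}

```text
time: 21.85
tool_pos: [0.4041, -0.2338, 0.2875]
ee_rot: [1.911, 2.066, 0.48]
force: [-0.2, 0.0, 0.1]
finger_gap: 0.0186
```

```bash
python3 st.py; python3 - <<'E'
from go import *
s,im=look('w8');cv2.imwrite('pics/w8z.png',cv2.resize(im[60:290,140:400],None,fx=2.6,fy=2.6,interpolation=cv2.INTER_CUBIC))
E
```

```text
21.85 [ 0.4041 -0.2338  0.2875] [[-0.081, 0.902, 0.425], [0.997, 0.067, 0.05], [0.016, 0.427, -0.904]] [-0.989 -0.322  2.123  0.429  1.167 -2.774] lean 25.3 bearing 6.7 tip [ 0.4415 -0.2294  0.208 ] F [-0.2  0.   0.1]
t 21.85 pos [ 0.4041 -0.2338  0.2875] 
R [[-0.081  0.902  0.425]
 [ 0.997  0.067  0.05 ]
 [ 0.016  0.427 -0.904]] q [-0.989 -0.322  2.123  0.429  1.167 -2.774] F [-0.2  0.   0.1] gap 0.0186
```

View pics/w8.png

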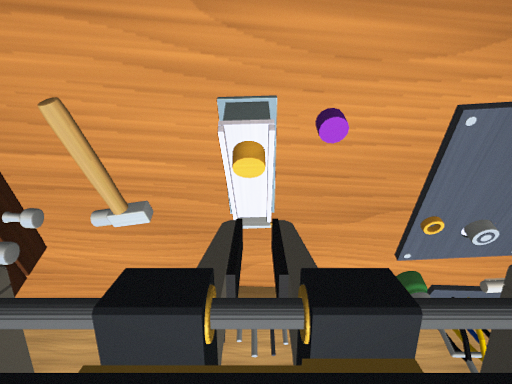

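View pics/w8z.png

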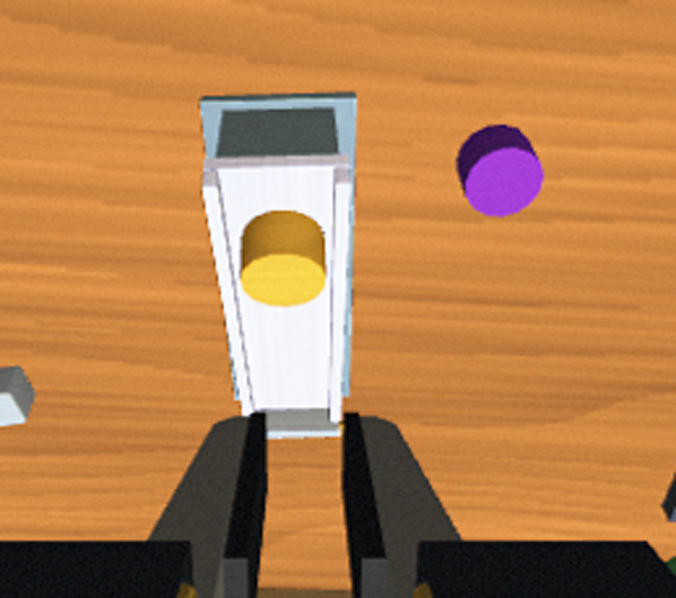

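```bash
python3 - <<'E'
from h import *
import pickle
np.set_printoptions(precision=4,suppress=True)
s=pickle.load(open('pics/w8.pkl','rb'))
w=lambda u:Z(u,140,60,2.6);s2=lambda u:Z(u,135,170,6)
def tw(b,a):
    W,f,cx,cy=wcam(s);d1=W[:3,:3]@np.array([(b[0]-cx)/f,(b[1]-cy)/f,1]);c1=W[:3,3];c2,d2=ray('scene',a)
    k=np.linalg.lstsq(np.stack([d1,-d2],1),c2-c1,rcond=None)[0];p,q=c1+k[0]*d1,c2+k[1]*d2;return (p+q)/2,np.linalg.norm(p-q)
sl,e=tw(w((283,279)),s2((149,131)));print('slugtop',sl,e)
gl,e=tw(w((343,428)),s2((331,411)));print('goldL',gl,e)
ur,e=tw(w((203,172)),s2((70,97)));print('wallR top up',ur,e)
ul,e=tw(w((352,170)),s2((175,60)));print('wallL',ul,e)
for z in (.08,.083,.087): print(z, wonz(s,w((218,165)),z),wonz(s,w((338,163)),z))
E
```

```text
slugtop [ 0.4878 -0.2319  0.0787] 0.0016937294433082605
goldL [ 0.631  -0.1874  0.0298] 0.002181258583092365
wallR top up [ 0.4461 -0.2641  0.0694] 0.0038718723297442655
wallL [ 0.4405 -0.2104  0.0704] 0.0017033942557376151
0.08 [ 0.4369 -0.2597  0.08  ] [ 0.4328 -0.2162  0.08  ]
0.083 [ 0.4352 -0.2595  0.083 ] [ 0.4312 -0.2165  0.083 ]
0.087 [ 0.433  -0.2592  0.087 ] [ 0.4291 -0.217   0.087 ]
```

```bash
cat > ch.py <<'E'
from h import *
O=np.array([.6258,-.218,.0135]);c,sn=np.cos(np.radians(6)),np.sin(np.radians(6));C,S=np.cos(np.radians(15)),np.sin(np.radians(15))
d=np.array([C*c,C*sn,-S]);n=np.array([S*c,S*sn,C]);l=np.array([-sn,c,0])
def st():
    s=manip.observe();R=cv2.Rodrigues(s['ee_rot'])[0];P=s['tool_pos'];F=P+.088*R[:,2]+.010*R[:,1];v=F-O
    B=F-.02*R[:,1]
    print('t',s['time'],'F chute s,l,h mm',(1e3*np.array([v@d,v@l,v@n])).round(1),'rear h',round(1e3*(B-O)@n,1),'q',s['qpos'].round(2),'force',s['force'].round(1),'gap',round(s['finger_gap'],4))
    return R,F
def to(sv,lv,h,up=0):
    s=manip.observe();R=cv2.Rodrigues(s['ee_rot'])[0];F=s['tool_pos']+.088*R[:,2]+.010*R[:,1]
    T=O+d*sv+l*lv+n*h+np.array([0,0,up]);print((sv,lv,h,up),'units',(R.T@(T-F)/.04).round(3),'mm',(1e3*np.linalg.norm(T-F)).round(1))
E
python3 -c "
from ch import *
st();to(-.178,0,.018,.05);to(-.178,0,.018)"
```

```text
t 21.9 F chute s,l,h mm [-220.6    8.9  146.7] rear h 133.8 q [-0.99 -0.32  2.12  0.43  1.17 -2.77] force [ 0.9  0.6 -0.2] gap 0.0184
(-0.178, 0, 0.018, 0.05) units [-0.255 -0.729  2.011] mm 86.2
(-0.178, 0, 0.018, 0) units [-0.276 -1.264  3.14 ] mm 135.9
```

{"method": "play_rows", "body": {"moves": [{"tx": -0.05, "ty": -0.15, "tz": 0.4, "turn": 0}, {"tx": -0.1, "ty": -0.3, "tz": 0.8, "turn": 0}, {"tx": -0.15, "ty": -0.45, "tz": 1.2, "turn": 0}, {"tx": -0.2, "ty": -0.6, "tz": 1.6, "turn": 0}, {"tx": -0.25, "ty": -0.73, "tz": 2.0, "turn": 0}, {"tx": -0.25, "ty": -0.73, "tz": 2.0, "turn": 0}, {"tx": -0.25, "ty": -0.73, "tz": 2.0, "turn": 0}, {"tx": -0.25, "ty": -0.73, "tz": 2.0, "turn": 0}, {"tx": -0.25, "ty": -0.73, "tz": 2.0, "turn": 0}, {"tx": -0.25, "ty": -0.73, "tz": 2.0, "turn": 0}], "gripper": 1}}

```text
time: 23.15
tool_pos: [0.4134, -0.2407, 0.2043]
ee_rot: [1.905, 2.068, 0.48]
force: [-0.3, -0.4, 0.0]
finger_gap: 0.0002
```

```bash
python3 -c "
from ch import *
st();to(-.178,0,.018);to(-.178,0,.022)
s,im=look('w9')"
```

```text
t 23.15 F chute s,l,h mm [-191.1   -0.3   68.6] rear h 55.6 q [-0.98 -0.17  2.18  0.48  0.98 -2.87] force [-0.3 -0.4  0. ] gap 0.0002
(-0.178, 0, 0.018, 0) units [-0.009 -0.571  1.174] mm 52.2
(-0.178, 0, 0.022, 0) units [-0.008 -0.506  1.098] mm 48.4
t 23.15 pos [ 0.4134 -0.2407  0.2043] 
R [[-0.085  0.9    0.427]
 [ 0.996  0.071  0.048]
 [ 0.013  0.429 -0.903]] q [-0.98  -0.173  2.18   0.478  0.976 -2.872] F [-0.3 -0.4  0. ] gap 0.0002
```

View pics/w9.png

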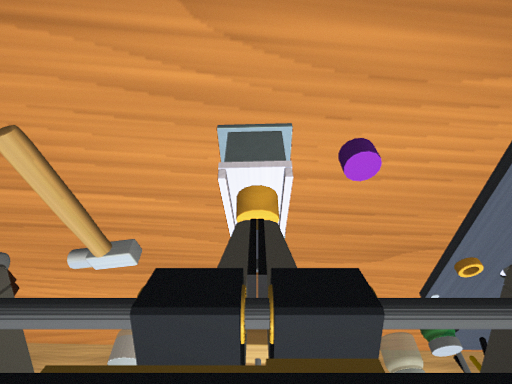

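{"method": "play_rows", "body": {"moves": [{"tx": 0, "ty": -0.12, "tz": 0.25, "turn": 0.3}, {"tx": 0, "ty": -0.25, "tz": 0.5, "turn": 0.3}, {"tx": 0, "ty": -0.37, "tz": 0.75, "turn": 0.3}, {"tx": 0, "ty": -0.47, "tz": 0.95, "turn": 0.3}, {"tx": 0, "ty": -0.51, "tz": 1.05, "turn": 0.3}, {"tx": 0, "ty": -0.54, "tz": 1.12, "turn": 0.3}, {"tx": 0, "ty": -0.56, "tz": 1.15, "turn": 0.3}, {"tx": 0, "ty": -0.56, "tz": 1.15, "turn": 0.3}, {"tx": 0, "ty": -0.56, "tz": 1.15, "turn": 0.3}, {"tx": 0, "ty": -0.56, "tz": 1.15, "turn": 0.3}]}}

```text
time: 24.45
tool_pos: [0.4128, -0.24, 0.1531]
ee_rot: [1.935, 2.045, 0.486]
force: [0.2, -0.4, -0.6]
finger_gap: 0.0004
```

```bash
python3 -c "
from ch import *
st();to(-.12,0,.018);to(-.178,0,.018)
s,im=look('w10')
cv2.imwrite('pics/s10.png',cv2.resize(manip.snapshot('scene')[120:260,110:240],None,fx=4.2,fy=4.2,interpolation=cv2.INTER_CUBIC))"
```

```text
t 24.45 F chute s,l,h mm [-178.3    0.2   18.9] rear h 5.9 q [-0.98 -0.08  2.21  0.53  0.86 -2.92] force [ 0.2 -0.4 -0.6] gap 0.0004
(-0.12, 0, 0.018, 0) units [0.046 1.094 0.961] mm 58.3
(-0.178, 0, 0.018, 0) units [-0.005 -0.009  0.021] mm 0.9
t 24.45 pos [ 0.4128 -0.24    0.1531] 
R [[-0.061  0.902  0.427]
 [ 0.998  0.045  0.048]
 [ 0.025  0.429 -0.903]] q [-0.98  -0.077  2.213  0.526  0.863 -2.924] F [ 0.2 -0.4 -0.6] gap 0.0004
```

View pics/s10.png

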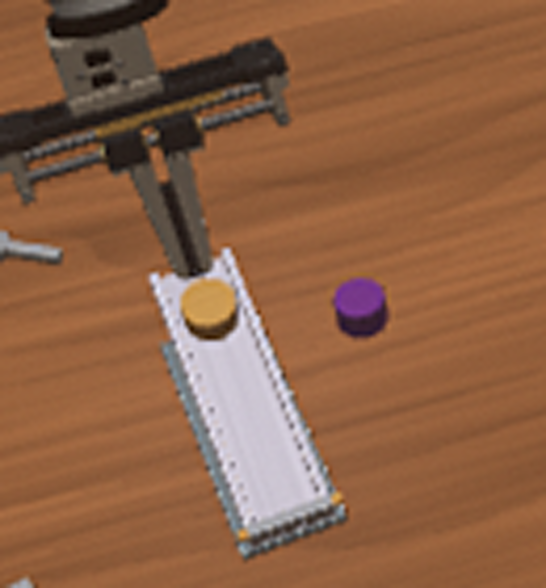

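View pics/w10.png

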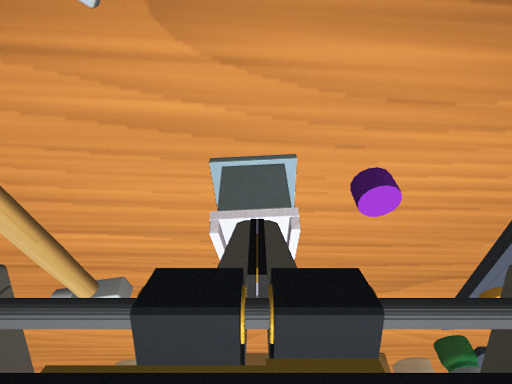

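{"method": "play_rows", "body": {"moves": [{"tx": 0, "ty": 0.08, "tz": 0.07, "turn": 0}, {"tx": 0.01, "ty": 0.18, "tz": 0.16, "turn": 0}, {"tx": 0.01, "ty": 0.3, "tz": 0.26, "turn": 0}, {"tx": 0.02, "ty": 0.43, "tz": 0.38, "turn": 0}, {"tx": 0.02, "ty": 0.56, "tz": 0.49, "turn": 0}, {"tx": 0.03, "ty": 0.69, "tz": 0.6, "turn": 0}, {"tx": 0.03, "ty": 0.82, "tz": 0.72, "turn": 0}, {"tx": 0.04, "ty": 0.94, "tz": 0.83, "turn": 0}, {"tx": 0.04, "ty": 1.05, "tz": 0.92, "turn": 0}, {"tx": 0.05, "ty": 1.1, "tz": 0.96, "turn": 0}]}}

```text
time: 25.8
tool_pos: [0.469, -0.2341, 0.137]
ee_rot: [1.935, 2.046, 0.486]
force: [-1.6, -2.1, 2.5]
finger_gap: 0.0007
```

```bash
python3 -c "
from ch import *
st();to(-.05,0,.018);to(-.036,0,.018)
cv2.imwrite('pics/s11.png',cv2.resize(manip.snapshot('scene')[120:260,110:240],None,fx=4.2,fy=4.2,interpolation=cv2.INTER_CUBIC))"
```

```text
t 25.8 F chute s,l,h mm [-119.5    0.2   18. ] rear h 5.0 q [-0.86  0.07  2.11  0.53  0.78 -2.83] force [-1.6 -2.1  2.5] gap 0.0007
(-0.05, 0, 0.018, 0) units [0.057 1.323 1.126] mm 69.5
(-0.036, 0, 0.018, 0) units [0.069 1.589 1.353] mm 83.5
```

View pics/s11.png

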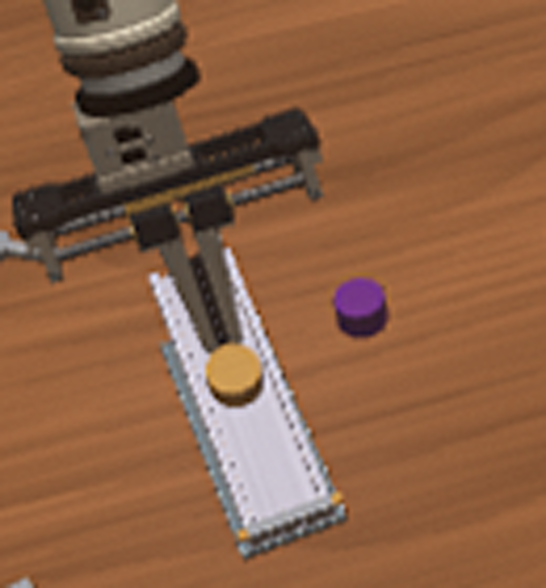

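{"method": "play_rows", "body": {"moves": [{"tx": 0, "ty": 0.12, "tz": 0.09, "turn": 0}, {"tx": 0.01, "ty": 0.27, "tz": 0.22, "turn": 0}, {"tx": 0.01, "ty": 0.42, "tz": 0.34, "turn": 0}, {"tx": 0.01, "ty": 0.57, "tz": 0.47, "turn": 0}, {"tx": 0.02, "ty": 0.72, "tz": 0.59, "turn": 0}, {"tx": 0.02, "ty": 0.87, "tz": 0.72, "turn": 0}, {"tx": 0.02, "ty": 1.02, "tz": 0.84, "turn": 0}, {"tx": 0.03, "ty": 1.15, "tz": 0.95, "turn": 0}, {"tx": 0.03, "ty": 1.27, "tz": 1.05, "turn": 0}, {"tx": 0.03, "ty": 1.33, "tz": 1.1, "turn": 0}]}}

```text
time: 27.1
tool_pos: [0.5358, -0.2283, 0.1201]
ee_rot: [1.935, 2.046, 0.486]
force: [-0.4, -0.3, -0.3]
finger_gap: 0.0004
```

```bash
python3 -c "
from ch import *
st();to(-.036,0,.019)
cv2.imwrite('pics/s12.png',cv2.resize(manip.snapshot('scene')[160:260,130:230],None,fx=6,fy=6,interpolation=cv2.INTER_CUBIC))"
```

```text
t 27.1 F chute s,l,h mm [-50.5  -1.   19. ] rear h 6.0 q [-0.75  0.23  1.96  0.52  0.72 -2.73] force [-0.4 -0.3 -0.3] gap 0.0004
(-0.036, 0, 0.019, 0) units [0.038 0.274 0.234] mm 14.5
```

View pics/s12.png

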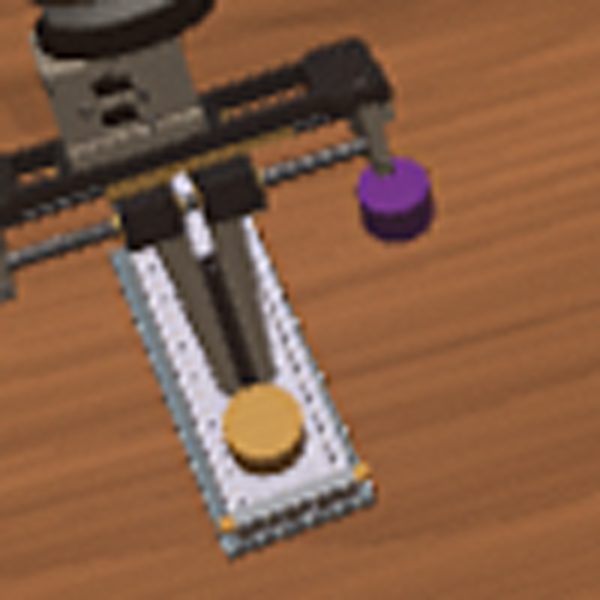

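{"method": "play_rows", "body": {"moves": [{"tx": 0, "ty": 0.03, "tz": 0.03, "turn": 0}, {"tx": 0, "ty": 0.06, "tz": 0.05, "turn": 0}, {"tx": 0, "ty": 0.09, "tz": 0.08, "turn": 0}, {"tx": 0.01, "ty": 0.12, "tz": 0.1, "turn": 0}, {"tx": 0.01, "ty": 0.15, "tz": 0.13, "turn": 0}, {"tx": 0.01, "ty": 0.17, "tz": 0.15, "turn": 0}, {"tx": 0.01, "ty": 0.19, "tz": 0.16, "turn": 0}, {"tx": 0.01, "ty": 0.21, "tz": 0.18, "turn": 0}, {"tx": 0.01, "ty": 0.23, "tz": 0.19, "turn": 0}, {"tx": 0.01, "ty": 0.24, "tz": 0.2, "turn": 0}]}}

```text
time: 28.4
tool_pos: [0.5475, -0.2272, 0.117]
ee_rot: [1.935, 2.046, 0.486]
force: [-0.5, 0.3, 0.9]
finger_gap: 0.0004
```

```bash
python3 -c "
from ch import *
st();to(-.036,-.001,.019)
cv2.imwrite('pics/s13.png',cv2.resize(manip.snapshot('scene')[210:260,150:210],None,fx=10,fy=10,interpolation=cv2.INTER_CUBIC))"
```

```text
t 28.4 F chute s,l,h mm [-38.3  -1.1  19.1] rear h 6.1 q [-0.73  0.26  1.93  0.51  0.71 -2.71] force [-0.5  0.3  0.9] gap 0.0004
(-0.036, -0.001, 0.019, 0) units [0.004 0.042 0.038] mm 2.3
```

View pics/s13.png

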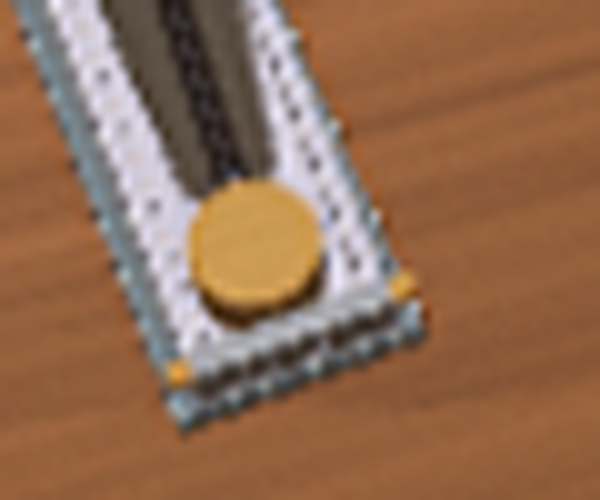

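{"method": "play_rows", "body": {"moves": [{"tx": 0, "ty": 0.01, "tz": 0.01, "turn": 0}, {"tx": 0, "ty": 0.02, "tz": 0.02, "turn": 0}, {"tx": 0, "ty": 0.03, "tz": 0.03, "turn": 0}, {"tx": 0, "ty": 0.04, "tz": 0.04, "turn": 0}, {"tx": 0, "ty": 0.05, "tz": 0.045, "turn": 0}, {"tx": 0, "ty": 0.06, "tz": 0.05, "turn": 0}, {"tx": 0, "ty": 0.07, "tz": 0.06, "turn": 0}, {"tx": 0, "ty": 0.07, "tz": 0.06, "turn": 0}, {"tx": 0, "ty": 0.07, "tz": 0.06, "turn": 0}, {"tx": 0, "ty": 0.07, "tz": 0.06, "turn": 0}]}}

```text
time: 29.7
tool_pos: [0.55, -0.2271, 0.1161]
ee_rot: [1.935, 2.048, 0.484]
force: [-12.7, -1.4, 8.8]
finger_gap: 0.0006
```

```bash
python3 -c "
from ch import *
st()
cv2.imwrite('pics/s14.png',cv2.resize(manip.snapshot('scene')[210:260,150:210],None,fx=10,fy=10,interpolation=cv2.INTER_CUBIC))"
```

```text
t 29.7 F chute s,l,h mm [-35.7  -1.2  18.7] rear h 5.8 q [-0.72  0.27  1.93  0.51  0.71 -2.7 ] force [-12.7  -1.4   8.8] gap 0.0006
```

View pics/s14.png

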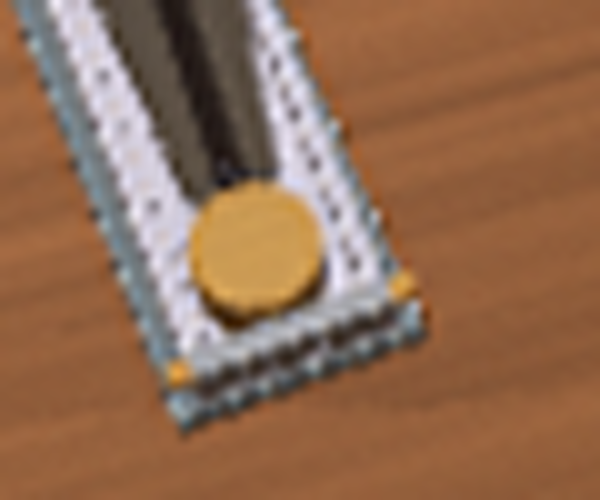

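{"method": "play_rows", "body": {"moves": [{"tx": 0, "ty": -0.06, "tz": -0.06, "turn": 0}, {"tx": 0, "ty": -0.2, "tz": -0.18, "turn": 0}, {"tx": 0, "ty": -0.5, "tz": -0.45, "turn": 0}, {"tx": 0, "ty": -0.9, "tz": -0.85, "turn": 0}, {"tx": 0, "ty": -1.1, "tz": -1.5, "turn": 0}, {"tx": 0, "ty": -1.1, "tz": -2.5, "turn": 0}, {"tx": 0, "ty": -1.0, "tz": -3.5, "turn": 0}, {"tx": 0, "ty": -0.9, "tz": -4.3, "turn": 0}, {"tx": 0, "ty": -0.9, "tz": -4.3, "turn": 0}, {"tx": 0, "ty": -0.9, "tz": -4.3, "turn": 0}]}}

```text
time: 31.0
tool_pos: [0.445, -0.2365, 0.255]
ee_rot: [1.936, 2.046, 0.486]
force: [1.2, 0.2, 0.5]
finger_gap: 0.0001
```

```bash
python3 -c "
from ch import *
st();s,im=look('w15')
print(wproj(s,O))
S=manip.snapshot('scene');cv2.imwrite('pics/s15.png',S)
a=cv2.resize(S[205:255,150:210],None,fx=8,fy=8,interpolation=cv2.INTER_CUBIC)
b=cv2.resize(S[150:220,270:340],None,fx=5.7,fy=5.7,interpolation=cv2.INTER_CUBIC)[:400,:320]
h=400;c=np.hstack([a[:h],b[:h,:320] if b.shape[0]>=h else np.pad(b,((0,h-b.shape[0]),(0,0),(0,0)))]);cv2.imwrite('pics/s15z.png',c)
x,y=wproj(s,O).astype(int);cv2.imwrite('pics/w15z.png',cv2.resize(im[max(0,y-80):y+50,x-70:x+70],None,fx=4.5,fy=4.5,interpolation=cv2.INTER_CUBIC)[:600]);print(max(0,y-80),x-70)"
```

```text
t 31.0 F chute s,l,h mm [-173.4    0.4  125.6] rear h 112.7 q [-0.91 -0.18  2.07  0.44  1.05 -2.72] force [1.2 0.2 0.5] gap 0.0001
t 31.0 pos [ 0.445  -0.2365  0.255 ] 
R [[-0.061  0.903  0.426]
 [ 0.998  0.044  0.05 ]
 [ 0.026  0.428 -0.903]] q [-0.909 -0.179  2.075  0.437  1.048 -2.718] F [1.2 0.2 0.5] gap 0.0001
[257.7895426  209.65301528]
129 187
```

View pics/s15z.png

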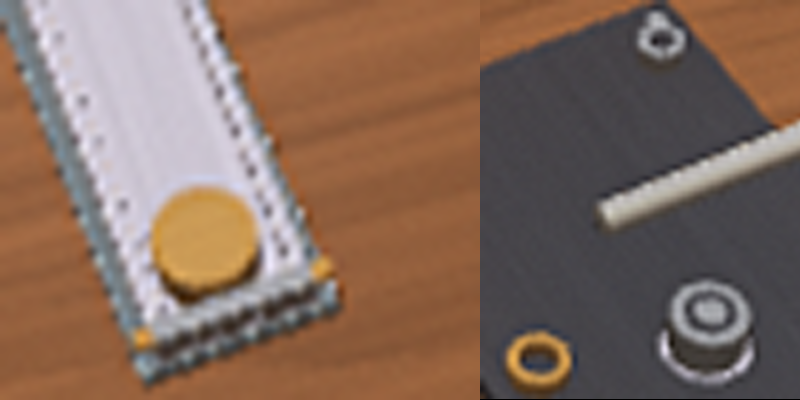

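View pics/w15z.png

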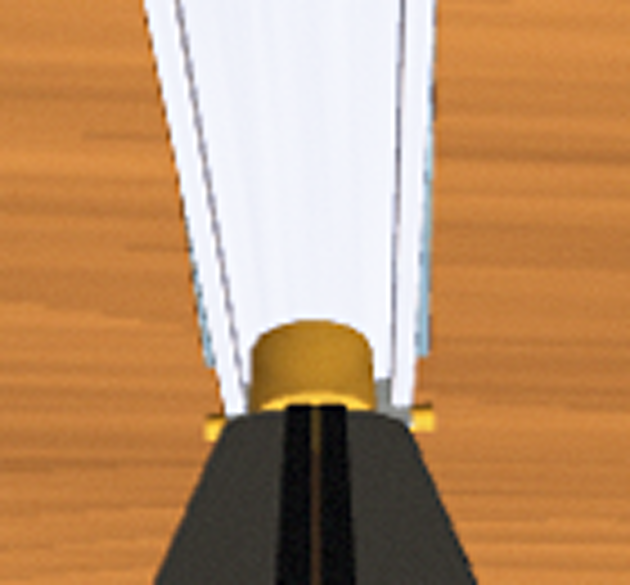

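View pics/s15.png

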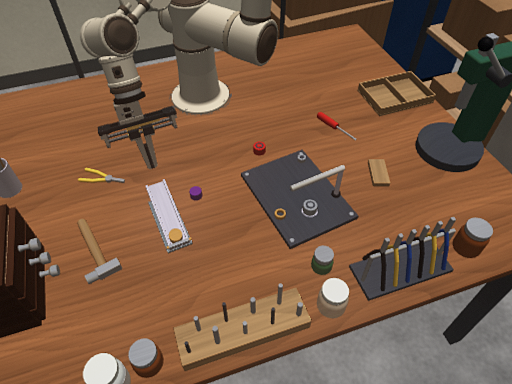

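```bash
python3 - <<'E'
from ch import *
def onp(uv,h):
    c,r=ray('scene',uv);p=c+r*(((O+n*h-c)@n)/(r@n));v=p-O;return (1e3*np.array([v@d,v@l])).round(1)
print('slug',onp(((204+.5)/8-.5+150,(238.+.5)/8-.5+205),.024))
# stop top upper edge / gold corners at h=16
a=lambda u:((u[0]+.5)/8-.5+150,(u[1]+.5)/8-.5+205)
for u in((145,337),(321,267)):print('gold',onp(a(u),.016))
S=cv2.imread('pics/s15.png');cv2.imwrite('pics/s15y.png',cv2.resize(S[222:252,158:198],None,fx=16,fy=16,interpolation=cv2.INTER_CUBIC))
E
```

```text
slug [-18.3  -1.3]
gold [  3.8 -29.9]
gold [ 2.7 31.1]
```

View pics/s15y.png

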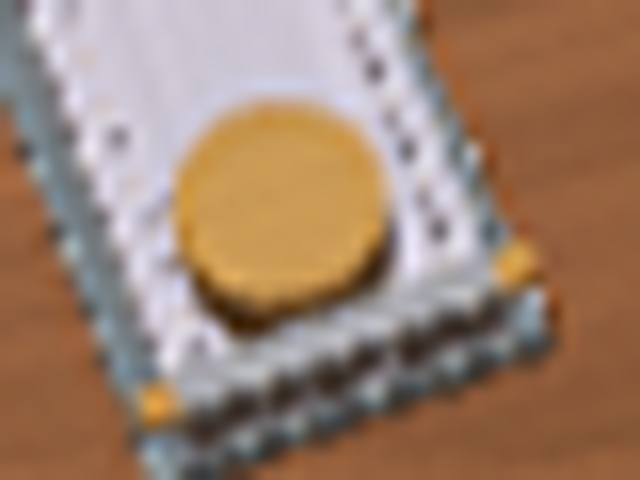

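```bash
python3 -c "
from bench import manip
print(manip.hand_in())"
```

```text
the job is handed in; nothing more can be done
None
```

I pushed both parts home and handed the job in at about 31 s of the 54 s allowed. No verdict was reported.

- **Leaning the gripper:** the move commands cannot tilt the tool, so I drove it past its reach in free air several times. This built up a 25° lean that held from call to call, enough to get under the lamp.
- **Die:** I pushed it across the plate between slightly opened fingers. My last checks show it flat in the nest:
  - Its top is about 33.5 mm above the bench, where about 34 mm is expected if seated.
  - The ellipse of its top matched a flat die in the picture, not a tilted one.
  - It sits about 2–3 mm toward the robot from my estimate of the nest's centre, within the 3 mm clearance.
- **Slug:** I pushed it down the chute with closed fingers until the wrist force rose to about 15 N at the stop. After backing off, it measured at x = -18.3 mm (target -18) and had not moved.
- **Everything else:** the arm was clear and touching nothing at hand-in. In the last picture the lamp and the loose items looked where they started. The lamp was cleared by about 10 mm by my geometry; wrist force was near zero after every move there.

The top camera read about 5 mm short in x compared with the other two, so I used the wrist and scene views for the final measurements.

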